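# Put the pointer knob back on the wax warmer and turn it to off

## Robot

A 6-joint arm with a two-finger parallel gripper is mounted at the origin on a cart in front of the work surface, level with it; the furniture and walls round the work are solid. World frame = base frame: x ahead of the robot, y to its left, z up, the work surface at z = 0. Lengths are in m, angles in rad, forces in N, time in s.
With the tool pointing down it reaches from about 0.35 to 0.8 m from the base axis. Payload 7.3 kg.
Tool frame: the origin (TCP) lies on the centre line of the jaws, within the pads' length; the fingertips stand 8 mm ahead of it and the grasp point (between the pads) lies 11 mm behind it (robot.tips_ahead is the distance from the TCP to the fingertips, in m); x points along the fingers, z is the direction in which the jaws open and shut, and the axes are right-handed (so a half turn about x gives the same grasp; the last joint's range is limited). The gripper opens to 85 mm and grips with 20 to 120 N. Pads are 22 mm wide; open, the fingers measure 114 mm over their backs; the gripper's body (76 mm by 85 mm) begins 54 mm behind the grasp point. The pads swing forward as they close: fully open they stand 13 mm farther back than shut.
Start: joints at [0.982, 0.342, 1.524, -0, 1.275, -0.146], TCP at [0.225, 0.474, 0.239] pointing down, gripper open.
Joint ranges: [-2.53, 2.53], [-0.77, 2.02], [0.04, 2.7], [-1, 4.14], [0.28, 2.66], [-3.11, 3.11]. Speed limits (rad/s): [2.57, 2.57, 3.14, 3.14, 3.14, 3.14].

## Interface

Orientations are given as a rotation vector (axis times angle).
In Python, from rig import monitor, optics, workorder, finder, robot gives the robot as it stands.
- The arm moves only by the tool servo_tool, never from a script. Its argument "increments" is a list of rows, each an object of numbers: "x", "y", "z": the shift along the tool's x, y, z in cm; "wx", "wy", "wz": the turn, a rotation vector about the tool's x, y, z in degrees. In form: [{"x": .., "y": .., "z": .., "wx": .., "wy": .., "wz": ..}, ...]. A call has 1 to 5 rows; each row shifts and turns the pose as measured when the row begins, along the tool's axes as they then stand; what a row does not reach is not made up. A row lasts 1/10 s, in which the tool goes at most 50 mm and 8.59 degrees, less where a joint would pass 70% of its speed; a pose out of reach is approached as far as the arm can. A call is refused whole if a number of a shift passes 5 or a number of a turn 8.59, either way. A call with a gripper value outside its range is refused whole. "grip" is the closure, from 0 (fully open) to 1 (shut), set as the call begins (left out, the last holds). The fingers move at their own pace and stop on an object; the grip force is fixed at half the most. Time passes only in rows, so rows that do not move let the fingers close. It gives the time, the measured TCP pose, the force and the opening at its end, in the units of the state.
- monitor.get_state(): the state, without advancing time (a new reading comes with each control period).
- optics.read_camera(name): name is "scene" or "side" or "wrist"; returns (picture, depth): 400x640x3 uint8, blue, green, red; 400x640 float32, m along the optical axis (not along the pixel's ray), 0 where there is no reading.
- optics.get_calibration(name): a dict with "fovy" (degrees; the focal length in pixels is half the picture's height over the tangent of half this angle, whatever the lens; pixels are square), "cx", "cy" (the principal point, pixels), "distortion" ([k1, k2, p1, p2, k3] as OpenCV has them; the pictures are not rectified), "rvec" (rotation vector, rad) and "tvec" (3), from world to camera coordinates, as OpenCV has them. Camera axes: x right, y down, z forward; pixel columns grow to the right and rows downward; lengths in m; the calibration is good to about 2 mm. A picture is of the moment at which its call begins: read the wrist's pose just before it. get_calibration takes no time and is no camera call; for the wrist camera it gives the pose at the moment of the call.
- workorder.job_done(): hands the job in, once; it reports no verdict.
Trained networks look in the newest picture that a camera, given by its name, has taken for a name from the list of things; names that differ only in an ending like _2 or _b are one class to them, and where a whole thing is asked for, a point or a joint stands for the part that bears it (a point fixed in the world has none). Each returns a list of dicts, best first, with "p" (0 to 1); they miss things now and then, are a little off and sometimes report something else, mostly with a low value. They report only what shows in the picture. A call takes as long as a camera call.
- finder.recognise(camera, label): "extent" ([left, top, right, bottom] in pixels, round what is visible of it).
- finder.mark_of(camera, label): "at" ([column, row] in pixels: a listed point, or the origin of a listed thing).
The state is a dict: "clock": time; "qpos": joint angles; "joint_velocities": joint speeds; "joint_efforts": joint torques, N m; "tcp_pos": TCP position; "eef_rot": TCP orientation; "force": force on the tool from outside, world axes, zero at the start; "torque": the same for the moment, N m; "finger_gap": opening from 0.0 (shut) to 1.0 (fully open).
Only numpy, scipy, OpenCV 4.12 (cv2) and the standard library are available. Lean on these libraries where they do the work, as an engineer would, in place of code of your own. Each camera call takes 0.05 s, during which the arm holds its last target.

## Task

The wax warmer's heat control has lost its knob and stands at some heat. Lift the divider flap of the parts box by its tab and swing it right over so that it stays open, take the bar-shaped pointer knob (not the round one, which stays in the box) from the lower tier, line its flat bore up with the flat of the warmer's D-shaft and push it on until it snaps fully home. Then turn it back to the off stop, so that it points at the long mark, let go, and leave the other things on the table where they are.

Things in the scene. Friction and masses are not known exactly. Their poses are not given: they have to be found in the camera images.
- parts_box: Fixed pale wooden box, 130 (x) x 210 (y) x 60 mm, left or right on the table; origin under its centre, x from the front (tab side) to the hinge side. Floor 5 mm thick; walls 6 mm, sides 60 mm high, front and back 43. The lower tier (118 x 198 mm inside, under the flap) holds two knobs standing about 46 mm either side of its middle; which side varies.
- flap (a joint): Hinge of the divider flap (pale wood, 126 x 192 x 5 mm, 0.1 kg), rad: 0 shut (level, its upper face 49 mm above the table), about 1.57 upright, 2.5 swung right over to the back against its stop. It has no catch: below upright it falls shut, beyond about 1.65 it falls open by itself.
- flap_hinge (a point): Middle of the flap's hinge line, at x = +62 mm, z = 48 mm of the box; the hinge line runs along the box's y.
- flap_tab (a point): Grip point on the flap's pull tab, 148 mm from the hinge line; the tab is in line with the flap, 12 mm wide (along the box's y), 10 mm thick, and stands 32 mm out beyond the flap's front edge, to 160 mm from the hinge line. Pinched across its width it can pivot between the fingers as the flap swings.
- pointer_knob: Loose black bar knob, 50 long (x; pointed nose to +31.5), 32 wide (y), 36 mm high, 0.05 kg, upright; white line on top towards the nose. Origin mid underside, on the bore's axis; x to the nose. Bore underneath: 18 deep, 21.5 across, flat on the nose side 3.75 mm from the axis: the nose must point as the shaft's flat faces. 0.75 mm play: enters within 1 mm and 6 deg. Grip across the 32 mm sides.
- knob_nose (a point): Point near the tip of the knob's pointed nose: 30 mm from the knob's axis along its x, 18 mm above its underside.
- round_knob: Loose black plain round knob, 38 mm across the skirt, 27 mm high, belonging to something else; origin at the middle of its underside. Stays in the box.
- warmer: Fixed wax warmer on the other side from the box: white block 200 (x) x 150 (y) mm, deck 40 mm above the table, round hot plate (120 mm, 10 mm above the deck) on its far half; origin under its centre. Shaft on the near part, at x = -64 mm, y = 0. Heat marks 34 mm and more from the shaft's axis; the off mark is the long thick one, 0.70 rad anticlockwise from above from the warmer's x axis.
- shaft_base (a point): Foot of the bare upright steel D-shaft, 20 mm in diameter, 20 mm high: on its axis at deck height (40 mm above the table). Its x axis points the way the flat faces; flat 3 mm from the axis; tip slightly bevelled. It turns stiffly (0.06 N m). With the knob fully home (shaft's top against the bore's end) the knob's underside is 2 mm above the deck.
- shaft (a joint): Angle of the control, rad: 0 at the off stop, where the flat (and a fitted knob's nose) faces the long off mark; grows clockwise seen from above, to 2.6. Starts at 0.6 to 1.5. To turn it to off, turn anticlockwise. It stays where it is left.
- catch (a joint): Spring ball nose in the round back of the shaft, m: 0 fully out, grows as it is pressed in (to 0.0045). It meets the bore's lip about 14 mm before the knob is home, is pressed in 2 to 3 mm, and springs out (below 1.5 mm) into a groove in the knob over the last 4 mm: that is the snap. Pushing past it takes about 5 N; the knob then stays on.
- white_house: Bystander: white ceramic house ornament, 45 x 52 x 110 mm, origin under its centre.
- dark_votive: Bystander: dark round glass votive pot, 60 mm across, 44 mm high, origin under its centre.
- matches: Bystander: matchbox, 36 x 55 x 16 mm, origin under its centre.

How it is judged:
On the way, in this order (a step that is already met when the one before it is completed fails the run):
1. the divider flap is swung right over and stays open (value of joint flap above 2.1 rad), for 0.2 s.
2. the pointer knob is lifted clear of the box (z of pointer_knob in the frame of parts_box above 0.065 m), for 0.1 s.
3. the pointer knob is on the shaft, snapped fully home (horizontal distance between pointer_knob and shaft_base below 0.004 m and z of pointer_knob in the frame of shaft_base below 0.0035 m and x of knob_nose in the frame of shaft_base above 0.026 m and angle between the z axis of pointer_knob and the z axis of shaft_base, either way round below 0.08 rad and value of joint catch below 0.0015 m), for 0.2 s.
4. the knob is turned back to the off stop (all of step 3 and value of joint shaft below 0.15 rad), for 0.2 s.
At the end, for the whole second after the job is handed in: The pointer knob is released and still on the shaft, snapped fully home (underside within 3.5 mm of the deck, axes within 4 mm and 0.08 rad, nose the way of the shaft's flat, catch out), the control is within 0.15 rad of its off stop, the flap is open beyond 2.1 rad, the round knob is in the box (all of step 4 and value of joint flap above 2.1 rad and linear speed of pointer_knob below 0.02 m/s and contact force between pointer_knob and the fingers below 0.1 N and x of round_knob in the frame of parts_box between -0.065 and 0.065 m and y of round_knob in the frame of parts_box between -0.105 and 0.105 m and z of round_knob in the frame of parts_box below 0.03 m); the robot touches nothing.
It fails at once if the white house is shoved or knocked over (moved more than 30 mm or tilted) (distance of white_house from where it was at the start of the episode above 0.03 m or angle between white_house's own z axis and vertical above 0.5 rad).
It fails at once if the dark votive pot is shoved or knocked over (moved more than 30 mm or tilted) (distance of dark_votive from where it was at the start of the episode above 0.03 m or angle between dark_votive's own z axis and vertical above 0.5 rad).
It fails at once if the matchbox is shoved or knocked over (moved more than 30 mm or tilted) (distance of matches from where it was at the start of the episode above 0.03 m or angle between matches's own z axis and vertical above 0.5 rad).
It also fails if it takes over 67 s, if anything falls off the work surface, if the arm or the gripper's body presses on something with over 40 N, if the wrist force passes 120 N, or if a joint passes its speed limit or range.

## Working session

There is one attempt and no reset: what is moved stays moved. The work goes in short steps, Python scripts to look and compute and a tool call to move; the robot and the scene stay as the last step left them, time stands still between calls to the robot, and variables do not carry over. Pictures are saved under pics/ and viewed, and the job is handed in when it is done.

Besides the shell and the picture viewer there is one more tool, called by a JSON object that holds its "name" and its "arguments". servo_tool: Moves the arm, as the interface text tells. Its arguments: {"type":"object","properties":{"increments":{"type":"array","items":{"type":"object","properties":{"x":{"type":"number"},"y":{"type":"number"},"z":{"type":"number"},"wx":{"type":"number"},"wy":{"type":"number"},"wz":{"type":"number"}}}},"grip":{"type":"number"}},"required":["increments"]}

```bash
ls -la; mkdir -p pics; cat > h.py <<'E'
import numpy as np, cv2
from rig import monitor, optics, workorder, finder, robot
from scipy.spatial.transform import Rotation as R
def cal(n):
    c=optics.get_calibration(n); f=200/np.tan(np.radians(c['fovy'])/2)
    K=np.array([[f,0,c['cx']],[0,f,c['cy']],[0,0,1]]); return K,np.array(c['distortion'],float),R.from_rotvec(np.ravel(c['rvec'])).as_matrix(),np.ravel(c['tvec'])
def ray(C,uv):
    K,D,Rm,t=C
    p=cv2.undistortPoints(np.array([[uv]],float),K,D)[0,0]
    return -Rm.T@t, Rm.T@np.array([p[0],p[1],1.0])
def atz(C,uv,z):
    o,d=ray(C,uv); return o+d*(z-o[2])/d[2]
def atd(C,uv,dep):
    o,d=ray(C,uv); return o+d*dep
def tri(obs):
    A=np.zeros((3,3));b=np.zeros(3)
    for C,uv in obs:
        o,d=ray(C,uv); d=d/np.linalg.norm(d); P=np.eye(3)-np.outer(d,d); A+=P;b+=P@o
    x=np.linalg.solve(A,b)
    return x,[float(np.hypot(*(proj(C,x)-uv))) for C,uv in obs]
def proj(C,X):
    K,D,Rm,t=C
    return cv2.projectPoints(np.array([X],float),cv2.Rodrigues(Rm)[0],t,K,D)[0][0,0]
def shot(n,fn):
    C=cal(n); im,d=optics.read_camera(n); cv2.imwrite('pics/'+fn+'.png',im); np.savez('pics/'+fn+'.npz',d=d,K=C[0],D=C[1],R=C[2],t=C[3]); return im,d,C
def load(fn):
    z=np.load('pics/'+fn+'.npz'); return cv2.imread('pics/'+fn+'.png'),z['d'],(z['K'],z['D'],z['R'],z['t'])
def pose():
    s=monitor.get_state(); return np.array(s['tcp_pos']),R.from_rotvec(s['eef_rot']),s
E
python3 - <<'E'
from h import *
for n in ['scene','side','wrist']:
    im,d,C=shot(n,n+'0'); print(n,(-C[2].T@C[3]).round(3))
    if n!='x':
        for l in ['parts_box','flap_hinge','flap_tab','pointer_knob','warmer','shaft_base','white_house','dark_votive','matches']:
            r=finder.mark_of(n,l); print(l,[(np.round(q['at']).tolist(),round(q['p'],2)) for q in r[:2]])
p,q,s=pose();print(p,q.as_matrix().round(3),s)
E
```

```text
total 12
drwxr-xr-x  3 agent agent 4096 Dec  7 15:47 .
drwxr-xr-x 23 root  root  4096 Dec  7 15:47 ..
drwxr-xr-x  2 agent agent 4096 Dec  7 15:47 pics
scene [ 0.154 -0.784  0.687]
parts_box [([283.0, 166.0], 0.79)]
flap_hinge [([299.0, 152.0], 0.75)]
flap_tab [([255.0, 160.0], 0.98)]
pointer_knob []
warmer [([348.0, 293.0], 0.56)]
shaft_base [([330.0, 290.0], 0.56), ([350.0, 292.0], 0.25)]
white_house [([342.0, 209.0], 0.85), ([332.0, 293.0], 0.7)]
dark_votive [([354.0, 217.0], 0.58)]
matches [([308.0, 213.0], 0.58)]
side [ 0.411 -0.898  0.859]
parts_box [([289.0, 142.0], 0.92)]
flap_hinge [([307.0, 130.0], 0.71)]
flap_tab [([263.0, 133.0], 0.93)]
pointer_knob []
warmer [([299.0, 291.0], 0.71)]
shaft_base [([270.0, 292.0], 0.53)]
white_house [([330.0, 199.0], 0.73), ([269.0, 294.0], 0.64)]
dark_votive [([338.0, 217.0], 0.97)]
matches [([294.0, 202.0], 0.58)]
wrist [0.155 0.508 0.374]
parts_box []
flap_hinge []
flap_tab []
pointer_knob []
warmer []
shaft_base []
white_house []
dark_votive []
matches []
[0.22494457 0.474382   0.23932503] [[ 0.    -0.904  0.428]
 [ 0.     0.428  0.904]
 [-1.    -0.     0.   ]] {'clock': 1.5, 'qpos': array([ 9.81990284e-01,  3.41996578e-01,  1.52409502e+00, -2.75843456e-05,
        1.27542028e+00, -1.46005993e-01]), 'joint_velocities': array([ 0.00170264,  0.00136885, -0.00091696, -0.00083768, -0.00019666,
        0.00022886]), 'joint_efforts': array([-7.04356644e-04, -4.33570111e+01, -2.46267647e+01, -1.25774673e-04,
        1.73100188e-04,  2.36030263e-05]), 'tcp_pos': array([0.22494457, 0.474382  , 0.23932503]), 'eef_rot': array([-0.8771435 ,  1.38664485,  0.87715773]), 'force': array([-0.02795141, -1.20774559,  0.19234299]), 'torque': array([-0.01832502, -0.03062482,  0.00038687]), 'finger_gap': 1.0007079488039599}
```

View pictures.

View pics/scene0.png

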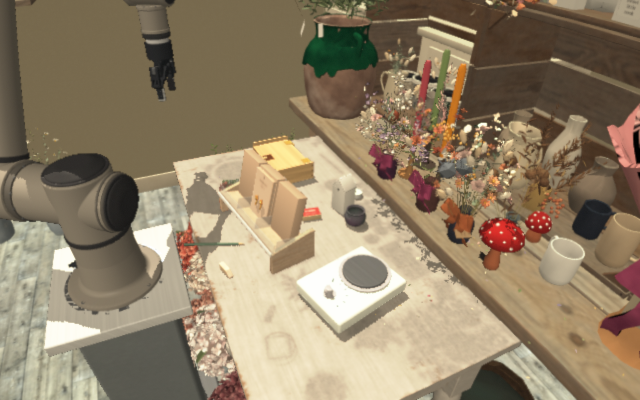

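View pics/side0.png

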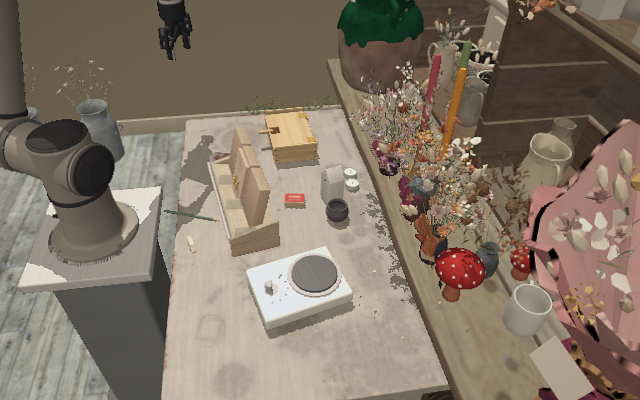

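View pics/wrist0.png

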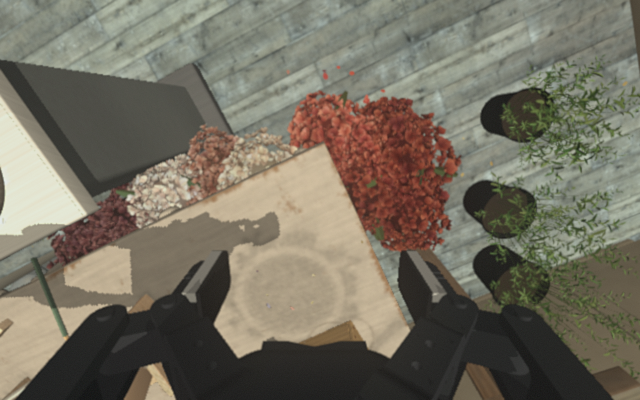

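```bash
python3 - <<'E'
from h import *
S=load('scene0');T=load('side0')
pts={'parts_box':((283,166),(289,142)),'flap_hinge':((299,152),(307,130)),'flap_tab':((255,160),(263,133)),'warmer':((348,293),(299,291)),'shaft_base':((330,290),(270,292)),'votive':((354,217),(338,217)),'house':((342,209),(330,199)),'matches':((308,213),(294,202))}
for k,(a,b) in pts.items(): print(k,*[np.round(x,3) for x in tri([(S[2],a),(T[2],b)])])
# point cloud from side/scene: bird's-eye height map
def cloud(L):
    im,d,C=L
    v,u=np.mgrid[0:400,0:640]; m=(d>0)
    p=cv2.undistortPoints(np.stack([u[m],v[m]],-1).astype(float)[:,None],C[0],C[1])[:,0]
    X=np.c_[p*d[m][:,None],d[m]]
    return (X-C[3])@C[2], im[m]
for n,L in(('scene',S),('side',T)):
    X,c=cloud(L)
    s=(X[:,0]>0)&(X[:,0]<1.1)&(X[:,1]>-.6)&(X[:,1]<.75)&(X[:,2]>-.05)&(X[:,2]<.4)
    X=X[s];c=c[s];o=np.argsort(X[:,2]);X=X[o];c=c[o]
    I=np.zeros((600,600,3),np.uint8);H=np.zeros((600,600,3),np.uint8)
    # left = +y ; up=+x ; 2.2mm/px
    r=(599-(X[:,0])/0.00225).astype(int).clip(0,599); q=((.7-X[:,1])/0.00225).astype(int)
    ok=(q>=0)&(q<600); 
    for dr in (0,1,2):
      for dq in (0,1,2):
        I[(r[ok]+dr).clip(0,599),(q[ok]+dq).clip(0,599)]=c[ok]
    cv2.imwrite(f'pics/bev_{n}.png',I)
    np.save(f'pics/X_{n}.npy',np.c_[X,c])
E
```

```text
parts_box [0.53  0.287 0.025] [0.068 0.072]
flap_hinge [0.585 0.285 0.066] [0.189 0.201]
flap_tab [0.453 0.339 0.034] [0.895 0.934]
warmer [ 0.49  -0.249 -0.013] [0.105 0.106]
shaft_base [ 0.422 -0.292  0.062] [2.712 2.665]
votive [ 0.618 -0.044  0.017] [2.447 2.581]
house [0.612 0.024 0.009] [0.637 0.673]
matches [0.513 0.034 0.009] [1.488 1.541]
```

```bash
python3 - <<'E'
import cv2,numpy as np
a=cv2.imread('pics/scene0.png');b=cv2.imread('pics/side0.png')
x=cv2.resize(a[120:340,170:420],None,fx=3,fy=3,interpolation=cv2.INTER_CUBIC)[:600]
cv2.imwrite('pics/z1.png',cv2.resize(a[125:335,170:420],(714,600),interpolation=cv2.INTER_CUBIC))
cv2.imwrite('pics/z2.png',cv2.resize(b[100:340,165:400],(588,600),interpolation=cv2.INTER_CUBIC))
E
```

```text
(no output)
```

View pics/bev_side.png

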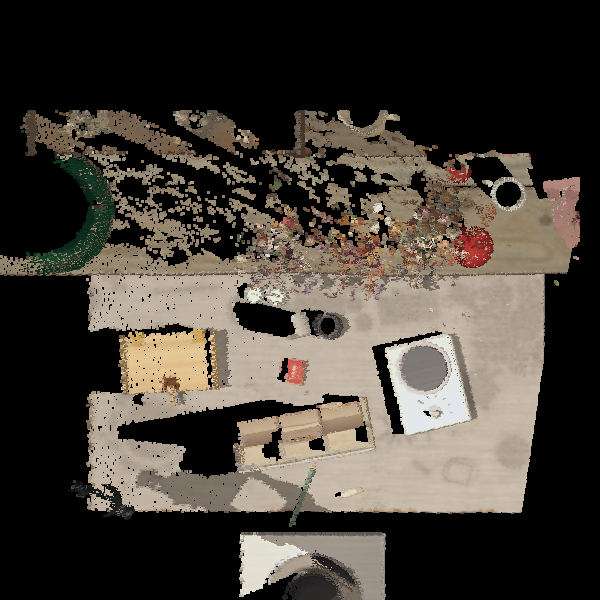

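View pics/z1.png

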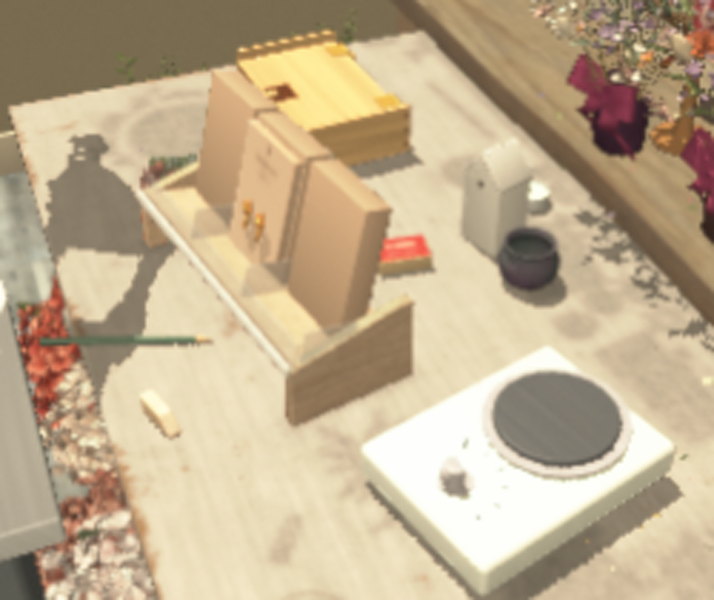

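View pics/z2.png

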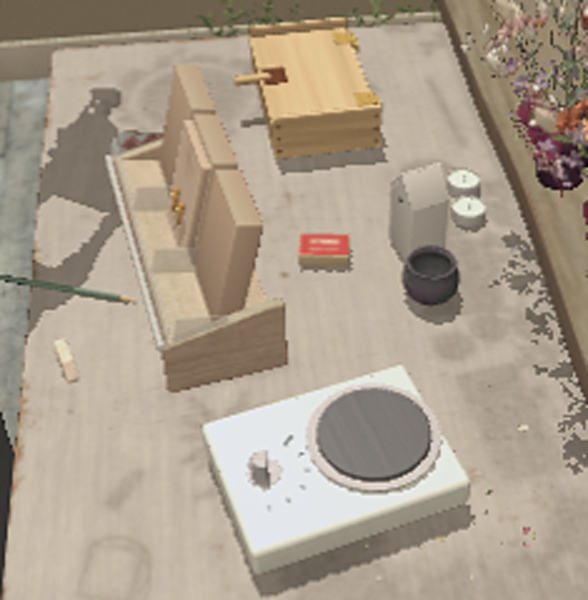

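```bash
cat >> h.py <<'E'
def plan(tp,Rt,nmin=1):
    """rows from current pose to target pose (tool frame units)"""
    p,q,s=pose(); 
    d=q.inv().apply(np.array(tp)-p)*100; w=np.degrees((q.inv()*Rt).as_rotvec())
    n=max(nmin,int(np.ceil(max(np.abs(d).max()/5,np.linalg.norm(d)/5,np.linalg.norm(w)/8.5))))
    print('dist cm',d.round(2),'turn deg',w.round(2),'rows',n,'clock',round(s['clock'],2))
def down(yaw,tilt=0):
    # yaw: jaw axis z at angle 90deg+yaw; tool y=-(cos yaw, sin yaw); tilt: rotate about tool z (deg)
    c,s_=np.cos(yaw),np.sin(yaw)
    M=np.array([[0,-c,-s_],[0,-s_,c],[-1,0,0]]) ; r=R.from_matrix(M)
    return r*R.from_euler('z',tilt,degrees=True)
E
python3 - <<'E'
from h import *
C=cal('wrist'); p,q,s=pose()
print('cam in tool',q.inv().apply(-C[2].T@C[3]-p).round(4),'axes in tool',(q.inv().as_matrix()@C[2].T).round(3).tolist(),C[0])
print(np.linalg.det(down(0).as_matrix()))
plan([0.46,0.29,0.25],down(0.0))
X=np.load('pics/X_side.npy')
def box(n,x0,x1,y0,y1):
    s=(X[:,0]>x0)&(X[:,0]<x1)&(X[:,1]>y0)&(X[:,1]<y1); print(n,np.percentile(X[s,2],[1,50,99,100]).round(3))
box('rack',.28,.46,-.15,.17);box('house',.56,.64,-.02,.04);box('box',.46,.6,.21,.43); box('shelf',.73,.85,0,.4);box('shelf',.73,.85,-.4,0)
E
```

```text
cam in tool [-0.1351  0.0778  0.0005] axes in tool [[0.001, -0.302, 0.953], [-0.0, -0.953, -0.302], [1.0, 0.0, -0.001]] [[290.54609111   0.         313.77272578]
 [  0.         290.54609111 197.83579304]
 [  0.           0.           1.        ]]
1.0
dist cm [ -1.07 -29.14  -6.59] turn deg [-25.37   0.     0.  ] rows 6 clock 1.5
rack [-0.002  0.067  0.18   0.183]
house [-0.002  0.043  0.11   0.112]
box [-0.     0.05   0.062  0.065]
shelf [-0.001  0.065  0.372  0.399]
shelf [-0.001  0.147  0.361  0.4  ]
```

{"name": "servo_tool", "arguments": {"increments": [{"y":-4.8,"z":-1.1,"wx":-8.45},{"y":-4.6,"z":-1.8,"wx":-8.45},{"y":-4.3,"z":-2.4,"wx":-8.45},{"y":-3.9,"z":-3.0},{"y":-3.9,"z":-3.0}], "grip": 0.0}}

```text
validation failed for argument at $.in...
```

```bash
python3 - <<'E'
from h import *
plan([0.44,0.29,0.25],down(0.0))
E
```

```text
dist cm [ -1.07 -27.33  -7.45] turn deg [-25.37   0.     0.  ] rows 6 clock 1.5
```

{"name": "servo_tool", "arguments": {"increments": [{"x":0,"y":-4.8,"z":-1.1,"wx":-8.4,"wy":0,"wz":0},{"x":0,"y":-4.6,"z":-1.8,"wx":-8.4,"wy":0,"wz":0},{"x":0,"y":-4.3,"z":-2.4,"wx":-8.4,"wy":0,"wz":0},{"x":0,"y":-3.9,"z":-3.0,"wx":0,"wy":0,"wz":0},{"x":0,"y":-3.9,"z":-3.0,"wx":0,"wy":0,"wz":0}], "grip": 0.0}}

```text
clock: 2.0
tcp_pos: [0.4061, 0.3284, 0.2394]
eef_rot: [-1.188, 1.22, 1.19]
force: [0.6, 0.8, -0.2]
finger_gap: 0.996
```

```bash
python3 - <<'E'
from h import *
plan([0.44,0.29,0.25],down(0.0))
E
```

```text
dist cm [-1.07 -3.5  -3.75] turn deg [-1.54  0.14  0.01] rows 2 clock 2.0
```

{"name": "servo_tool", "arguments": {"increments": [{"x":-0.6,"y":-2.0,"z":-2.1,"wx":-1.5,"wy":0,"wz":0},{"x":-0.4,"y":-1.5,"z":-1.6,"wx":0,"wy":0,"wz":0},{"x":0,"y":0,"z":0,"wx":0,"wy":0,"wz":0}]}}

```text
clock: 2.3
tcp_pos: [0.4462, 0.2847, 0.2492]
eef_rot: [-1.204, 1.211, 1.204]
force: [-0.2, 0.7, 0.2]
finger_gap: 1.001
```

```bash
python3 - <<'E'
from h import *
im,d,C=shot('wrist','w1'); p,q,s=pose(); print(p.round(4),q.as_matrix().round(3).tolist(),s['clock'])
for l in ['flap_tab','flap_hinge','parts_box']:
    r=finder.mark_of('wrist',l); print(l,[(np.round(x['at'],1).tolist(),round(x['p'],2)) for x in r[:2]])
E
```

```text
[0.4452 0.2856 0.2489] [[0.0, -1.0, 0.006], [0.002, 0.006, 1.0], [-1.0, -0.0, 0.002]] 2.35
flap_tab [([342.2, 177.3], 0.96), ([143.7, 218.4], 0.72)]
flap_hinge [([344.8, 286.0], 0.67)]
parts_box [([339.5, 231.0], 0.59)]
```

View pics/w1.png

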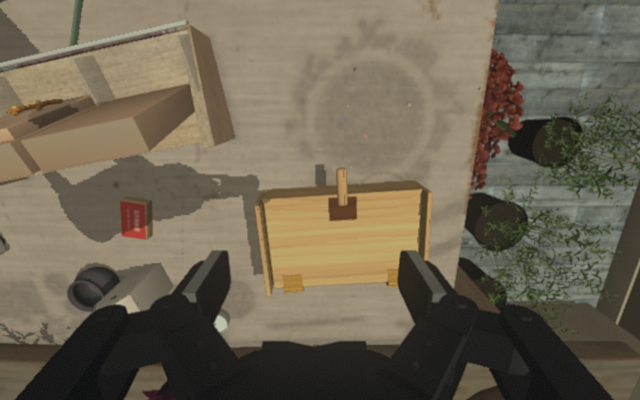

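```bash
python3 - <<'E'
from h import *
im,d,C=load('w1')
for n,uv in dict(tabtip=(342,170),tab=(342.2,177.3),tabbase=(343,196),hinge=(344.8,286),fl=(262,192),fr=(426,181),hl=(283,283),hr=(398,277)).items():
    dd=d[int(round(uv[1])),int(round(uv[0]))]
    print(n,atd(C,uv,dd).round(4),atz(C,uv,0.049).round(4))
# tab in scene views too
S=load('scene0');T=load('side0')
x,e=tri([(C,(342.2,177.3)),(S[2],(255,160)),(T[2],(263,133))]);print(x.round(4),e)
# cloud of wrist: tab pts
v,u=np.mgrid[0:400,0:640]
v,u=v[150:300,240:450],u[150:300,240:450]; 
p=cv2.undistortPoints(np.stack([u.ravel(),v.ravel()],-1).astype(float)[:,None],C[0],C[1])[:,0]; dd=d[150:300,240:450].ravel()
X=(np.c_[p*dd[:,None],dd]-C[3])@C[2]
m=(X[:,2]>.03)&(X[:,2]<.07)
for x0 in np.arange(.42,.63,.01):
    k=m&(abs(X[:,0]-x0)<.005)
    if k.sum()>3: print(x0.round(3),k.sum(),X[k,1].min().round(4),X[k,1].max().round(4),X[k,2].mean().round(4),np.median(X[k,1]).round(4))
cv2.imwrite('pics/w1z.png',cv2.resize(im[155:305,240:440],(800,600),interpolation=cv2.INTER_CUBIC))
E
```

```text
tabtip [0.4403 0.3183 0.0521] [0.4409 0.3186 0.049 ]
tab [0.4484 0.3185 0.0546] [0.4497 0.319  0.049 ]
tabbase [0.4716 0.3201 0.0532] [0.4729 0.3205 0.049 ]
hinge [ 0.6333  0.3318 -0.    ] [0.5995 0.326  0.049 ]
fl [0.4771 0.2167 0.0155] [0.4672 0.2229 0.049 ]
fr [ 4.677e-01  4.387e-01 -4.000e-04] [0.4549 0.4191 0.049 ]
hl [0.5931 0.2434 0.0507] [0.5942 0.2432 0.049 ]
hr [0.4515 0.328  0.2564] [0.5862 0.3964 0.049 ]
[0.4502 0.32   0.0452] [0.6207694174376552, 1.2449459916356223, 1.1095491822616539]
0.44 66 0.3114 0.3219 0.0522 0.317
0.45 90 0.3114 0.3235 0.0526 0.3172
0.46 93 0.3119 0.422 0.0521 0.3187
0.47 1265 0.2286 0.4241 0.0458 0.3564
0.48 1465 0.2142 0.4241 0.0494 0.3132
0.49 1361 0.2149 0.4254 0.0501 0.3195
0.5 1315 0.2155 0.4255 0.0501 0.3221
0.51 1282 0.216 0.4263 0.0498 0.3202
0.52 1263 0.2166 0.4267 0.0499 0.3241
0.53 1227 0.2172 0.4274 0.0499 0.322
0.54 1189 0.2176 0.4276 0.0499 0.3233
0.55 1041 0.2182 0.4289 0.05 0.3134
0.56 946 0.2188 0.4289 0.0497 0.3057
0.57 913 0.2196 0.3949 0.0497 0.3057
0.58 887 0.2199 0.3944 0.0498 0.3059
0.59 844 0.2208 0.395 0.05 0.3033
0.6 345 0.2215 0.3974 0.0496 0.2607
0.61 40 0.2214 0.2695 0.0466 0.2511
```

View pics/w1z.png

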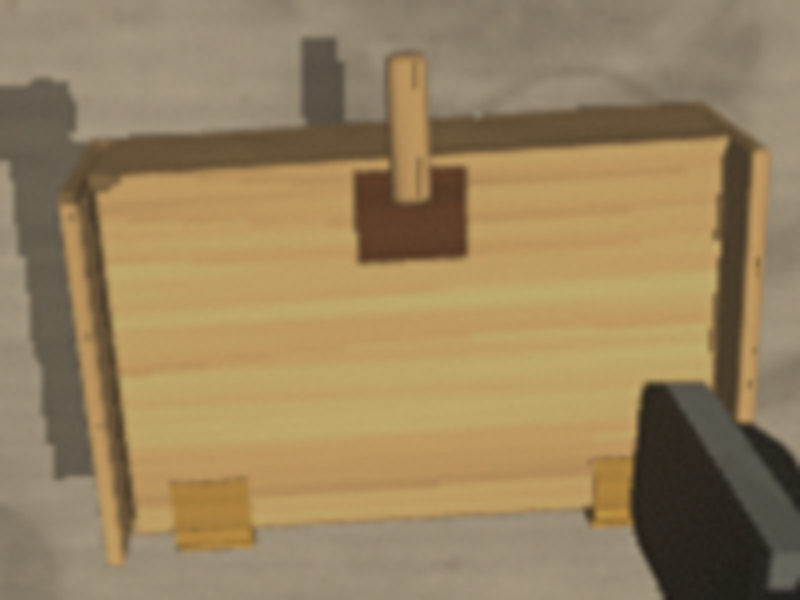

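```bash
cat >> h.py <<'E'
H=np.array([0.596,0.326,0.048]); XB=np.array([np.cos(.059),np.sin(.059),0])
def tabtcp(th,r=.150,off=.007): return H+r*(-XB*np.cos(th)+np.array([0,0,1])*np.sin(th))-[0,0,off]
E
python3 - <<'E'
from h import *
t=tabtcp(0);print(t); plan(t,down(.059)); plan([t[0],t[1],.09],down(.059))
E
```

```text
[0.446261   0.31715513 0.041     ]
dist cm [20.77 -0.3   2.95] turn deg [-3.54  0.09 -0.04] rows 5 clock 2.5
dist cm [15.87 -0.3   2.96] turn deg [-3.54  0.09 -0.04] rows 4 clock 2.5
```

{"name": "servo_tool", "arguments": {"increments": [{"x":3.5,"y":0,"z":1.5,"wx":-3.5,"wy":0,"wz":0},{"x":4,"y":-0.1,"z":1.4,"wx":0,"wy":0,"wz":0},{"x":4,"y":-0.1,"z":0,"wx":0,"wy":0,"wz":0},{"x":3,"y":0,"z":0,"wx":0,"wy":0,"wz":0},{"x":0,"y":0,"z":0,"wx":0,"wy":0,"wz":0}]}}

```text
clock: 3.0
tcp_pos: [0.4409, 0.324, 0.1012]
eef_rot: [-1.259, 1.169, 1.26]
force: [-0.3, 0.3, 0.2]
finger_gap: 0.999
```

```bash
python3 - <<'E'
from h import *
t=tabtcp(0); plan(t,down(.059));im,d,C=shot('wrist','w2')
for n,x in dict(a=(.46,),b=(.44,)).items(): pass
print(proj(C,[t[0],t[1],.052]))
E
```

```text
dist cm [ 6.02 -0.46 -0.75] turn deg [0.63 0.27 0.23] rows 2 clock 3.0
[302.06174949 230.81902363]
```

View pics/w2.png

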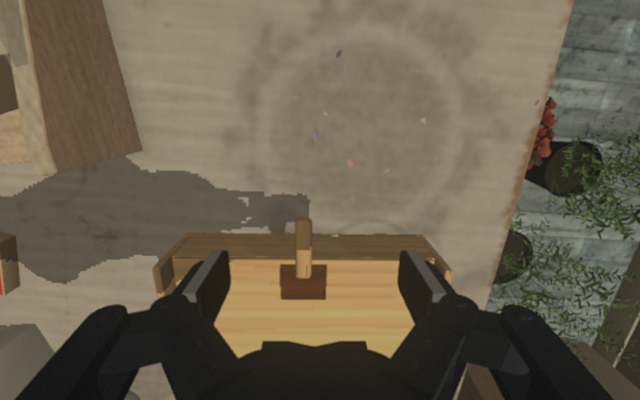

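{"name": "servo_tool", "arguments": {"increments": [{"x":1,"y":-0.45,"z":-0.65,"wx":0.6,"wy":0.2,"wz":0.2},{"x":2.5,"y":0,"z":0,"wx":0,"wy":0,"wz":0},{"x":2.4,"y":0,"z":0,"wx":0,"wy":0,"wz":0},{"x":0,"y":0,"z":0,"wx":0,"wy":0,"wz":0}]}}

```text
clock: 3.45
tcp_pos: [0.4517, 0.3212, 0.0492]
eef_rot: [-1.255, 1.163, 1.246]
force: [0.8, 0.2, 0.8]
finger_gap: 0.997
```

```bash
python3 - <<'E'
from h import *
t=tabtcp(0); plan(t,down(.059));print(pose()[0],pose()[2]['force'])
E
```

```text
dist cm [ 0.81  0.58 -0.37] turn deg [0.07 0.43 0.89] rows 1 clock 3.45
[0.45174938 0.32117194 0.04924423] [0.7610258  0.18549255 0.76892115]
```

{"name": "servo_tool", "arguments": {"increments": [{"x":0.5,"y":0.6,"z":-0.35,"wx":0,"wy":0.4,"wz":0.8},{"x":0.2,"y":0,"z":0,"wx":0,"wy":0,"wz":0}]}}

```text
clock: 3.65
tcp_pos: [0.4475, 0.3176, 0.0448]
eef_rot: [-1.254, 1.176, 1.25]
force: [0.4, -0.3, -0.4]
finger_gap: 0.999
```

```bash
python3 - <<'E'
from h import *
t=tabtcp(0); plan(t,down(.059));print(pose()[0],pose()[2]['force'])
E
```

```text
dist cm [ 0.38  0.13 -0.04] turn deg [0.04 0.1  0.26] rows 1 clock 3.65
[0.44752763 0.31764986 0.04477603] [ 0.42707396 -0.27767963 -0.38260992]
```

{"name": "servo_tool", "arguments": {"increments": [{"x":0.4,"y":0.1,"z":0,"wx":0,"wy":0.1,"wz":0.2},{"x":0,"y":0,"z":0,"wx":0,"wy":0,"wz":0},{"x":0,"y":0,"z":0,"wx":0,"wy":0,"wz":0},{"x":0,"y":0,"z":0,"wx":0,"wy":0,"wz":0},{"x":0,"y":0,"z":0,"wx":0,"wy":0,"wz":0}], "grip": 1.0}}

```text
clock: 4.15
tcp_pos: [0.4482, 0.3182, 0.0436]
eef_rot: [-1.254, 1.175, 1.25]
force: [2.6, -16.4, 4.4]
finger_gap: 0.147
```

{"name": "servo_tool", "arguments": {"increments": [{"x":0,"y":0,"z":0,"wx":0,"wy":0,"wz":0},{"x":0,"y":0,"z":0,"wx":0,"wy":0,"wz":0},{"x":0,"y":0,"z":0,"wx":0,"wy":0,"wz":0}]}}

```text
clock: 4.45
tcp_pos: [0.4482, 0.3174, 0.0438]
eef_rot: [-1.255, 1.176, 1.249]
force: [-0.8, -1.0, 0.1]
finger_gap: 0.124
```

```bash
python3 - <<'E'
from h import *
t=tabtcp(0); plan(t,down(.059));print(pose()[0],pose()[2]['force'])
for th in (.15,.3,.45,.6,.8,1.0,1.2,1.4,1.6,1.8,2.0): print(th,tabtcp(th).round(4))
E
```

```text
dist cm [ 0.28  0.2  -0.01] turn deg [0.03 0.03 0.31] rows 1 clock 4.45
[0.44822783 0.31736414 0.04379018] [-0.80328231 -0.96699746  0.08254178]
0.15 [0.4479 0.3173 0.0634]
0.3 [0.4529 0.3176 0.0853]
0.45 [0.4612 0.318  0.1062]
0.6 [0.4724 0.3187 0.1257]
0.8 [0.4917 0.3198 0.1486]
1.0 [0.5151 0.3212 0.1672]
1.2 [0.5417 0.3228 0.1808]
1.4 [0.5705 0.3245 0.1888]
1.6 [0.6004 0.3263 0.1909]
1.8 [0.63   0.328  0.1871]
2.0 [0.6583 0.3297 0.1774]
```

{"name": "servo_tool", "arguments": {"increments": [{"x":-2.2,"y":-0.2,"z":0,"wx":0,"wy":0,"wz":0},{"x":-2.2,"y":-0.5,"z":0,"wx":0,"wy":0,"wz":0},{"x":-2.1,"y":-0.8,"z":0,"wx":0,"wy":0,"wz":0}]}}

```text
clock: 4.75
tcp_pos: [0.4631, 0.3182, 0.1067]
eef_rot: [-1.255, 1.179, 1.25]
force: [8.9, 0.6, -9.0]
finger_gap: 0.124
```

```bash
python3 - <<'E'
from h import *
p,q,s=pose(); v=p+[0,0,.0042]-H; print(p,s['force'],s['finger_gap'],'th',np.arctan2(v[2],-v@XB),np.hypot(v[2],v@XB)); im,d,C=shot('side','s1'); print(q.as_matrix().round(3).tolist())
E
```

```text
[0.46310246 0.31817963 0.10673744] [ 8.85900525  0.63412509 -8.99010634] 0.12380283169931336 th 0.44161978806374724 0.14725499975004255
[[0.003, -0.998, -0.059], [-0.0, -0.059, 0.998], [-1.0, -0.003, -0.001]]
```

```bash
python3 - <<'E'
import cv2
b=cv2.imread('pics/s1.png'); cv2.imwrite('pics/s1z.png',cv2.resize(b[60:200,180:380],(800,560),interpolation=cv2.INTER_CUBIC))
E
```

```text
(no output)
```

View pics/s1z.png

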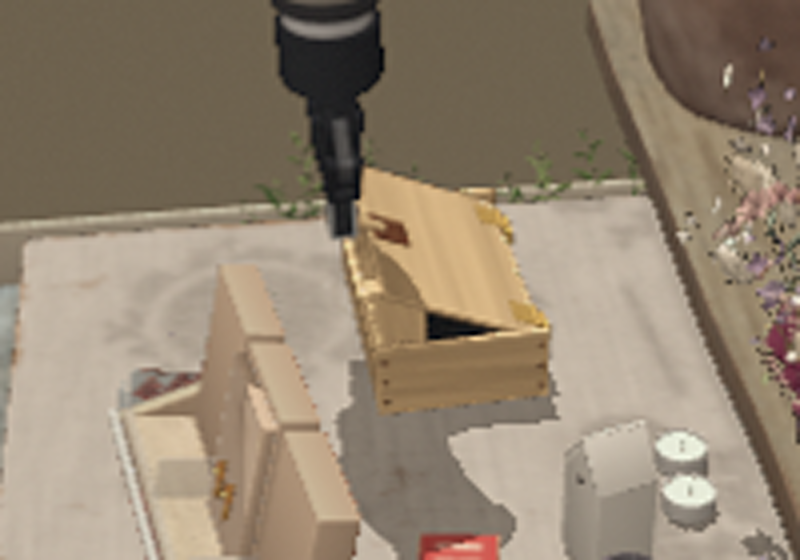

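{"name": "servo_tool", "arguments": {"increments": [{"x":-1.9,"y":-1.2,"z":0,"wx":0,"wy":0,"wz":0},{"x":-1.7,"y":-1.4,"z":0,"wx":0,"wy":0,"wz":0},{"x":-1.5,"y":-1.65,"z":0,"wx":0,"wy":0,"wz":0}]}}

```text
clock: 5.1
tcp_pos: [0.5052, 0.3206, 0.1584]
eef_rot: [-1.253, 1.183, 1.253]
force: [3.3, 0.9, -10.7]
finger_gap: 0.124
```

```bash
cat > th.py <<'E'
from h import *
p,q,s=pose(); v=p+[0,0,.0042]-H; print(p,s['force'],s['torque'],s['finger_gap'],'th',np.arctan2(v[2],-v@XB),np.hypot(v[2],v@XB),q.as_matrix()[:,0].round(3))
E
python3 th.py
```

```text
[0.50515996 0.32058117 0.15838645] [  3.32646679   0.92739328 -10.656244  ] [ 0.24504657 -0.11161473 -0.04025357] 0.12355480535525602 th 0.8996183520290688 0.14632610025351261 [-0.002 -0.002 -1.   ]
```

{"name": "servo_tool", "arguments": {"increments": [{"x":-1.25,"y":-1.85,"z":0,"wx":0,"wy":0,"wz":0},{"x":-0.95,"y":-2.0,"z":0,"wx":0,"wy":0,"wz":0},{"x":-0.65,"y":-2.1,"z":0,"wx":0,"wy":0,"wz":0},{"x":-0.3,"y":-2.2,"z":0,"wx":0,"wy":0,"wz":0}]}}

```text
clock: 5.5
tcp_pos: [0.5827, 0.3252, 0.1883]
eef_rot: [-1.249, 1.197, 1.265]
force: [-1.1, -3.1, -0.9]
finger_gap: 0.118
```

```bash
python3 th.py
```

```text
[0.58273953 0.32517112 0.18827304] [-1.06536576 -3.08109841 -0.87824483] [-0.3527768   0.83458144 -0.01914078] 0.11816284602607594 th 1.479090558961145 0.14508267995371077 [-0.018 -0.006 -1.   ]
```

{"name": "servo_tool", "arguments": {"increments": [{"x":0,"y":-2.2,"z":0,"wx":0,"wy":0,"wz":0},{"x":0.3,"y":-2.2,"z":0,"wx":0,"wy":0,"wz":0},{"x":0.6,"y":-2.1,"z":0,"wx":0,"wy":0,"wz":0}]}}

```text
clock: 5.8
tcp_pos: [0.6489, 0.329, 0.1817]
eef_rot: [-1.25, 1.196, 1.265]
force: [0.6, -2.0, 5.0]
finger_gap: 0.081
```

```bash
python3 th.py; python3 -c "
from h import *
im,d,C=shot('side','s2');cv2.imwrite('pics/s2z.png',cv2.resize(im[20:200,180:400],(733,600)))"
```

```text
[0.6488764  0.32901526 0.18174893] [ 0.61847591 -1.97034215  4.95313688] [-0.22204448 -0.08803622  0.03204779] 0.08086317009177638 th 1.9373695315377186 0.14776637286073807 [-0.017 -0.005 -1.   ]
```

View pics/s2z.png

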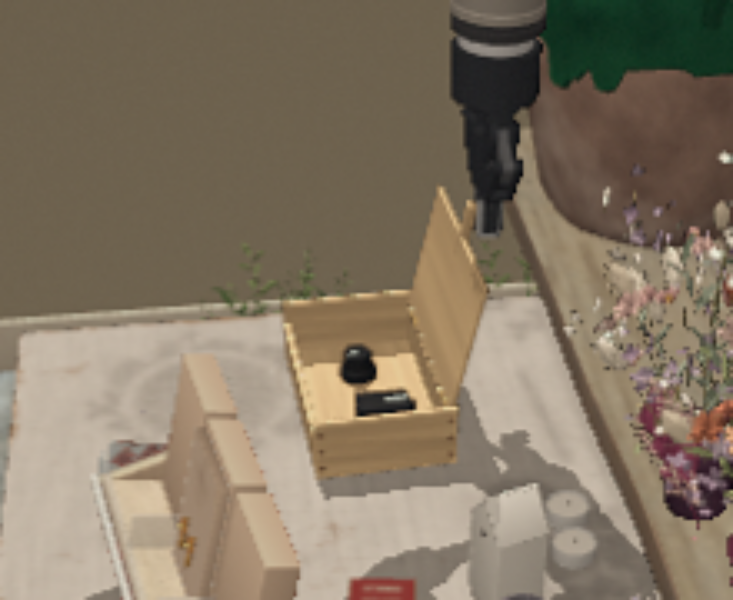

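```bash
python3 - <<'E'
from h import *
im,d,C=load('s2')
v,u=np.mgrid[60:160,180:400]
p=cv2.undistortPoints(np.stack([u.ravel(),v.ravel()],-1).astype(float)[:,None],C[0],C[1])[:,0]; dd=d[60:160,180:400].ravel()
X=(np.c_[p*dd[:,None],dd]-C[3])@C[2]; 
v=X-H; xb=v@XB; yb=v@np.array([-XB[1],XB[0],0])
m=(abs(yb)<.1)&(abs(xb)<.12)&(X[:,2]>.08)&(dd>0)&(np.hypot(xb,v[:,2])<.135)
for r0 in (.05,.07,.09,.11,.125):
    k=m&(abs(v[:,2]-r0)<.01); print(r0,k.sum(),np.percentile(xb[k],[10,50,90]).round(4))
E
```

```text
0.05 133 [0.0068 0.009  0.0113]
0.07 143 [0.0114 0.014  0.0159]
0.09 146 [0.0163 0.0188 0.0213]
0.11 138 [0.0214 0.0236 0.0257]
0.125 129 [0.0247 0.0269 0.0305]
```

{"name": "servo_tool", "arguments": {"increments": [{"x":0,"y":0,"z":0,"wx":0,"wy":0,"wz":0},{"x":0,"y":0,"z":0,"wx":0,"wy":0,"wz":0},{"x":0,"y":0,"z":0,"wx":0,"wy":0,"wz":0},{"x":-1,"y":0,"z":0,"wx":0,"wy":0,"wz":0},{"x":-3,"y":0,"z":0,"wx":0,"wy":0,"wz":0}], "grip": 0.0}}

```text
clock: 6.35
tcp_pos: [0.6501, 0.3294, 0.2148]
eef_rot: [-1.246, 1.203, 1.27]
force: [0.6, -0.7, -0.2]
finger_gap: 0.904
```

{"name": "servo_tool", "arguments": {"increments": [{"x":-4,"y":1,"z":0,"wx":0,"wy":0,"wz":0},{"x":-2,"y":3,"z":0,"wx":0,"wy":0,"wz":0},{"x":0,"y":4,"z":0,"wx":0,"wy":0,"wz":0},{"x":0,"y":4,"z":0,"wx":0,"wy":0,"wz":0}]}}

```text
clock: 6.75
tcp_pos: [0.5319, 0.3224, 0.2847]
eef_rot: [-1.246, 1.196, 1.264]
force: [0.5, 0.1, 0.3]
finger_gap: 0.998
```

```bash
python3 th.py; python3 -c "
from h import *
im,d,C=shot('side','s3');cv2.imwrite('pics/s3z.png',cv2.resize(im[20:200,180:400],(733,600)))"
```

```text
[0.53187063 0.32239084 0.28468878] [0.48765752 0.08034203 0.31877742] [0.02742511 0.01043694 0.04426168] 0.9982505225077423 th 1.3102187724091563 0.24930497791354533 [-0.018 -0.003 -1.   ]
```

View pics/s3z.png

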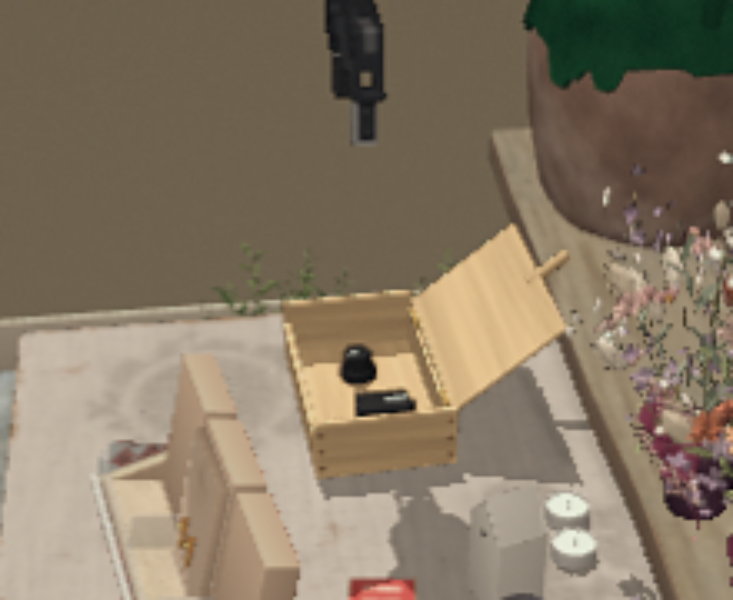

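```bash
python3 - <<'E'
from h import *
im,d,C=shot('wrist','w3'); 
for l in ['pointer_knob','knob_nose','round_knob']:
    r=finder.mark_of('wrist',l); print(l,[(np.round(x['at'],1).tolist(),round(x['p'],2)) for x in r[:2]])
cv2.imwrite('pics/w3z.png',im)
print(proj(C,[.535,.276,.02]))
E
```

```text
pointer_knob [([283.8, 179.1], 0.61)]
knob_nose [([277.9, 200.6], 0.82)]
round_knob [([349.4, 177.4], 0.62), ([283.5, 180.4], 0.46)]
[280.91193523 174.23387854]
```

View pics/w3.png

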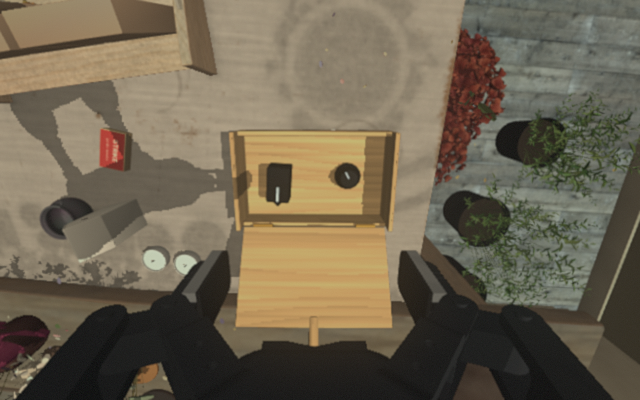

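```bash
python3 - <<'E'
from h import *
im,d,C=load('w3')
cv2.imwrite('pics/w3z.png',cv2.resize(im[125:235,225:405],(800,489),interpolation=cv2.INTER_CUBIC))
for uv in ((277.9,200.6),(279,183),(277,201),(280,165)): print(uv,atz(C,uv,.041).round(4),atd(C,uv,d[int(uv[1]),int(uv[0])]).round(4))
plan([.515,.276,.16],down(.059))
E
```

```text
(277.9, 200.6) [0.5675 0.2752 0.041 ] [0.5673 0.2753 0.0417]
(279, 183) [0.5427 0.276  0.041 ] [0.5423 0.2762 0.0427]
(277, 201) [0.5682 0.274  0.041 ] [0.5682 0.274  0.0411]
(280, 165) [0.5182 0.2767 0.041 ] [0.5204 0.2753 0.0291]
dist cm [12.5   1.93 -4.52] turn deg [ 0.02 -0.13 -1.  ] rows 3 clock 7.0
```

View pics/w3z.png

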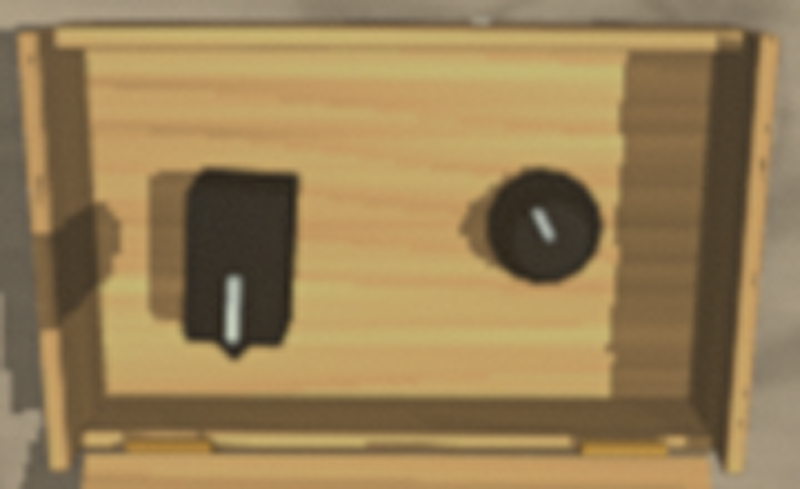

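{"name": "servo_tool", "arguments": {"increments": [{"x":4,"y":0.7,"z":-1.6,"wx":0,"wy":0,"wz":-1},{"x":4,"y":0.7,"z":-1.6,"wx":0,"wy":0,"wz":0},{"x":4,"y":0.7,"z":-1.3,"wx":0,"wy":0,"wz":0},{"x":0,"y":0,"z":0,"wx":0,"wy":0,"wz":0},{"x":0,"y":0,"z":0,"wx":0,"wy":0,"wz":0}]}}

```text
clock: 7.5
tcp_pos: [0.523, 0.2766, 0.1635]
eef_rot: [-1.255, 1.173, 1.244]
force: [0.6, 0.8, 1.0]
finger_gap: 0.999
```

```bash
python3 - <<'E'
from h import *
p,q,s=pose(); im,d,C=shot('wrist','w4'); print(p,q.as_matrix().round(3).tolist())
for l in ['pointer_knob','knob_nose']:
    r=finder.mark_of('wrist',l); print(l,[(np.round(x['at'],1).tolist(),round(x['p'],2)) for x in r[:2]])
E
```

```text
[0.52299238 0.27655103 0.16347517] [[0.01, -0.998, -0.057], [0.002, -0.057, 0.998], [-1.0, -0.01, 0.001]]
pointer_knob [([311.7, 202.4], 0.86)]
knob_nose [([306.5, 239.0], 0.81)]
```

View pics/w4.png

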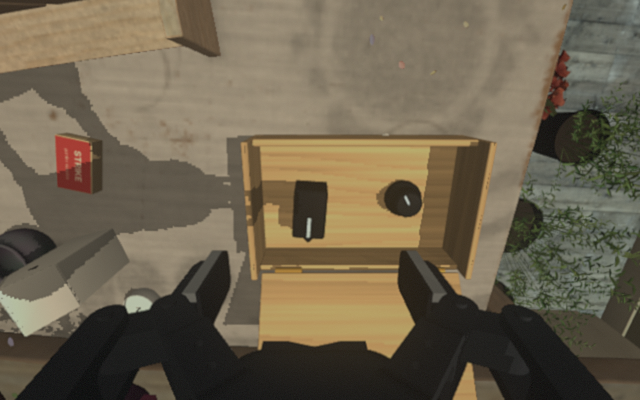

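```bash
cat >> h.py <<'E'
def cloudroi(L,u0,u1,v0,v1):
    im,d,C=L; v,u=np.mgrid[v0:v1,u0:u1]
    p=cv2.undistortPoints(np.stack([u.ravel(),v.ravel()],-1).astype(float)[:,None],C[0],C[1])[:,0]; dd=d[v0:v1,u0:u1].ravel()
    return (np.c_[p*dd[:,None],dd]-C[3])@C[2], im[v0:v1,u0:u1].reshape(-1,3), p, np.c_[u.ravel(),v.ravel()]
E
python3 - <<'E'
from h import *
L=load('w4'); X,c,p,uv=cloudroi(L,280,345,170,250)
cv2.imwrite('pics/w4z.png',cv2.resize(L[0][170:250,270:350],(600,600),interpolation=cv2.INTER_CUBIC))
print(np.histogram(X[:,2],bins=np.arange(-.005,.06,.005)))
m=X[:,2]>.034
P=X[m]; print(P[:,2].mean(),m.sum())
r=cv2.minAreaRect((P[:,:2]*1000).astype(np.float32)); print(r)
print('x',P[:,0].min(),P[:,0].max(),'y',P[:,1].min(),P[:,1].max())
w=m&(c.min(1)>120); W=X[w]; print('white',w.sum(),W.mean(0),)
u,s,vt=np.linalg.svd(W[:,:2]-W[:,:2].mean(0)); print(vt[0],np.degrees(np.arctan2(vt[0,1],vt[0,0])))
E
```

```text
(array([   0,  811, 2414,   92,   42,   48,   47,   44,  193, 1495,    0,
          0]), array([-0.005,  0.   ,  0.005,  0.01 ,  0.015,  0.02 ,  0.025,  0.03 ,
        0.035,  0.04 ,  0.045,  0.05 ,  0.055]))
0.0431190073030648 1712
((510.4573974609375, 274.1463317871094), (31.91960906982422, 132.3621063232422), 89.42279052734375)
x 0.444258771551752 0.5766351740715859 y 0.25779276696332826 0.2899274918011366
white 64 [0.55767907 0.27400531 0.04180005]
[ 9.99999983e-01 -1.83959903e-04] -0.010540126074864422
```

View pics/w4z.png

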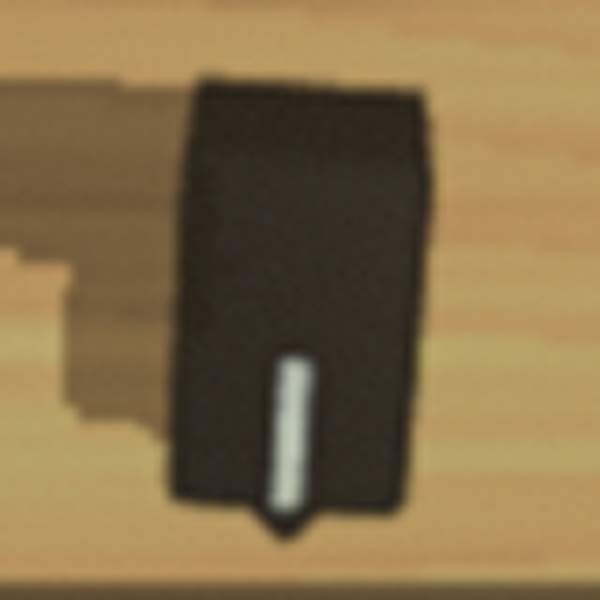

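```bash
python3 - <<'E'
from h import *
L=load('w4'); X,c,p,uv=cloudroi(L,280,345,170,250)
for zt in (.034,.039,.0405):
    m=(X[:,2]>zt)&(X[:,0]>.5); P=X[m]
    print(zt,cv2.minAreaRect((P[:,:2]*1000).astype(np.float32)),P[:,:2].min(0),P[:,:2].max(0))
    k=(P[:,0]>.525)&(P[:,0]<.56)
    for x0 in np.arange(.522,.572,.008):
        k=abs(P[:,0]-x0)<.002; print(x0.round(3),P[k,1].min().round(4),P[k,1].max().round(4),end=' | ')
    print()
C=L[2]
# nose tip pix ~ (270+285/7.5, 170+540/7.5)
print('nose',atz(C,(270+285/7.5,170+540/7.5),.041), 'line', atz(C,(270+293/7.5,170+360/7.5),.041),atz(C,(270+285/7.5,170+510/7.5),.041))
for a in ((180,500),(405,515),(205,85),(425,95),(185,160),(432,165)): print(a,atz(C,(270+a[0]/7.5-.5+.07,170+a[1]/7.5-.43),.041).round(4))
E
```

```text
0.034 ((548.303955078125, 273.7684631347656), (31.922489166259766, 56.66499710083008), 89.33872985839844) [0.51983666 0.25779277] [0.57663517 0.28992749]
0.522 0.2585 0.2898 | 0.53 0.2581 0.2899 | 0.538 0.2583 0.2898 | 0.546 0.2587 0.2893 | 0.554 0.2579 0.2889 | 0.562 0.2583 0.2896 | 0.57 0.2595 0.2888 | 
0.039 ((544.9186401367188, 273.923583984375), (31.71316146850586, 49.58085632324219), 89.68372344970703) [0.52012576 0.258015  ] [0.56974356 0.2898068 ]
0.522 0.2588 0.2896 | 0.53 0.2581 0.2892 | 0.538 0.2584 0.2896 | 0.546 0.2587 0.2893 | 0.554 0.258 0.2889 | 0.562 0.2583 0.2885 | 0.57 0.2595 0.2888 | 
0.0405 ((544.7492065429688, 273.6731872558594), (30.489330291748047, 49.099971771240234), 89.33495330810547) [0.52030357 0.25826249] [0.56936386 0.28908237]
0.522 0.2589 0.2886 | 0.53 0.2591 0.2891 | 0.538 0.2594 0.2888 | 0.546 0.2589 0.2884 | 0.554 0.259 0.2887 | 0.562 0.2593 0.2884 | 0.57 0.2615 0.2879 | 
nose [0.57389767 0.2744575  0.041     ] line [0.54856789 0.27418359 0.041     ] [0.56958439 0.27423788 0.041     ]
(180, 500) [0.5685 0.2601 0.041 ]
(405, 515) [0.569  0.2894 0.041 ]
(205, 85) [0.5128 0.2612 0.041 ]
(425, 95) [0.5125 0.288  0.041 ]
(185, 160) [0.5225 0.2591 0.041 ]
(432, 165) [0.5214 0.2895 0.041 ]
```

{"name": "servo_tool", "arguments": {"increments": [{"x":1.5,"y":-0.8,"z":-0.1,"wx":3.3,"wy":0,"wz":0.5},{"x":2,"y":-0.8,"z":0,"wx":0,"wy":0,"wz":0},{"x":2,"y":0,"z":0,"wx":0,"wy":0,"wz":0},{"x":0,"y":0,"z":0,"wx":0,"wy":0,"wz":0}], "grip": 0.42}}

```text
clock: 8.05
tcp_pos: [0.5461, 0.2812, 0.1167]
eef_rot: [-1.212, 1.189, 1.2]
force: [-0.6, 1.2, 0.3]
finger_gap: 0.581
```

```bash
python3 - <<'E'
from h import *
p,q,s=pose(); print(p,s['finger_gap']); plan([.539,.274,.017],down(0))
im,d,C=shot('wrist','w5')
E
```

```text
[0.54612727 0.28118245 0.11667282] 0.5811688200965974
dist cm [ 9.95  0.9  -0.8 ] turn deg [0.03 0.47 1.07] rows 3 clock 8.05
```

View pics/w5.png

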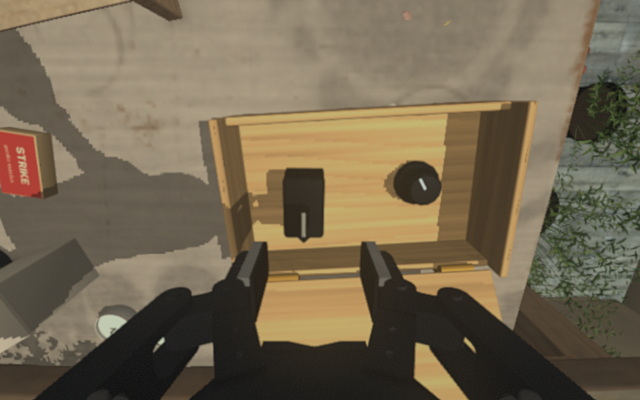

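{"name": "servo_tool", "arguments": {"increments": [{"x":1,"y":0.9,"z":-0.8,"wx":0,"wy":0.4,"wz":1.0},{"x":1.5,"y":0,"z":0,"wx":0,"wy":0,"wz":0},{"x":1,"y":0,"z":0,"wx":0,"wy":0,"wz":0},{"x":0,"y":0,"z":0,"wx":0,"wy":0,"wz":0}]}}

```text
clock: 8.5
tcp_pos: [0.5399, 0.2743, 0.0872]
eef_rot: [-1.212, 1.197, 1.205]
force: [0.8, -0.1, 0.8]
finger_gap: 0.583
```

```bash
python3 - <<'E'
from h import *
p,q,s=pose(); print(p,s['finger_gap']); plan([.539,.274,.017],down(0))
im,d,C=shot('wrist','w6')
E
```

```text
[0.53985887 0.27427934 0.08722657] 0.5826842018228101
dist cm [ 7.02  0.16 -0.06] turn deg [0.12 0.25 0.59] rows 2 clock 8.5
```

View pics/w6.png

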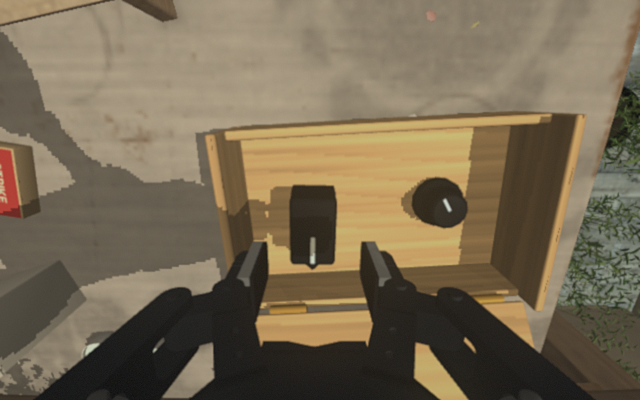

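{"name": "servo_tool", "arguments": {"increments": [{"x":2.4,"y":0.1,"z":0,"wx":0,"wy":0.2,"wz":0.6},{"x":2.4,"y":0,"z":0,"wx":0,"wy":0,"wz":0},{"x":1.4,"y":0,"z":0,"wx":0,"wy":0,"wz":0},{"x":0,"y":0,"z":0,"wx":0,"wy":0,"wz":0}]}}

```text
clock: 8.95
tcp_pos: [0.5421, 0.2755, 0.0284]
eef_rot: [-1.212, 1.2, 1.207]
force: [0.6, -0.4, -0.1]
finger_gap: 0.581
```

```bash
python3 - <<'E'
from h import *
p,q,s=pose(); print(p,s['force']); plan([.539,.274,.017],down(0))
E
```

```text
[0.54213511 0.27552329 0.02841179] [ 0.63845114 -0.4206382  -0.05842117]
dist cm [ 1.14  0.32 -0.16] turn deg [0.14 0.2  0.42] rows 1 clock 8.95
```

{"name": "servo_tool", "arguments": {"increments": [{"x":0.7,"y":0.35,"z":-0.15,"wx":0.1,"wy":0.2,"wz":0.4},{"x":0.4,"y":0,"z":0,"wx":0,"wy":0,"wz":0},{"x":0,"y":0,"z":0,"wx":0,"wy":0,"wz":0}]}}

```text
clock: 9.25
tcp_pos: [0.5399, 0.2744, 0.0212]
eef_rot: [-1.211, 1.206, 1.207]
force: [-0.3, 0.4, -0.4]
finger_gap: 0.581
```

```bash
python3 - <<'E'
from h import *
p,q,s=pose(); print(p,s['force']); plan([.539,.274,.017],down(0))
E
```

```text
[0.53989785 0.27439375 0.02116283] [-0.32027041  0.3759475  -0.40343826]
dist cm [ 0.42  0.09 -0.04] turn deg [0.03 0.03 0.22] rows 1 clock 9.25
```

{"name": "servo_tool", "arguments": {"increments": [{"x":0.5,"y":0.1,"z":0,"wx":0,"wy":0,"wz":0.3},{"x":0,"y":0,"z":0,"wx":0,"wy":0,"wz":0}]}}

```text
clock: 9.45
tcp_pos: [0.5409, 0.2748, 0.0214]
eef_rot: [-1.211, 1.204, 1.207]
force: [0.2, -1.1, -0.1]
finger_gap: 0.582
```

{"name": "servo_tool", "arguments": {"increments": [{"x":0,"y":0,"z":0,"wx":0,"wy":0,"wz":0},{"x":0,"y":0,"z":0,"wx":0,"wy":0,"wz":0},{"x":0,"y":0,"z":0,"wx":0,"wy":0,"wz":0},{"x":0,"y":0,"z":0,"wx":0,"wy":0,"wz":0},{"x":0,"y":0,"z":0,"wx":0,"wy":0,"wz":0}], "grip": 1.0}}

```text
clock: 9.95
tcp_pos: [0.5417, 0.2752, 0.0227]
eef_rot: [-1.212, 1.202, 1.206]
force: [-1.1, -0.3, 3.6]
finger_gap: 0.362
```

```bash
python3 - <<'E'
from h import *
p,q,s=pose(); print(p,s['force'],s['finger_gap']); plan([.539,.274,.017],down(0))
im,d,C=shot('wrist','w7')
E
```

```text
[0.54168707 0.27515204 0.0226701 ] [-1.13049397 -0.26370147  3.62773213] 0.3620311611907046
dist cm [ 0.56  0.27 -0.12] turn deg [0.07 0.14 0.4 ] rows 1 clock 9.95
```

View pics/w7.png

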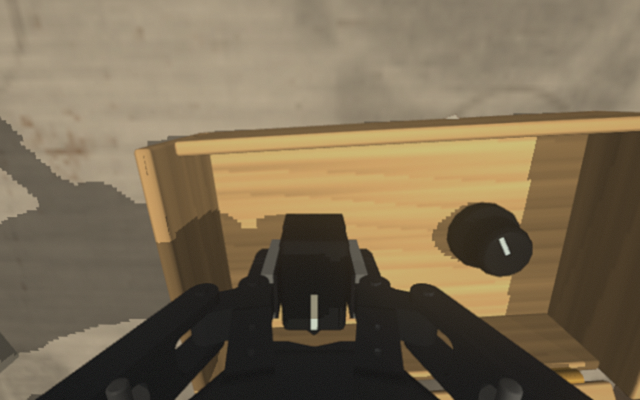

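{"name": "servo_tool", "arguments": {"increments": [{"x":-2,"y":0,"z":0,"wx":0,"wy":0,"wz":0},{"x":-4,"y":0,"z":0,"wx":0,"wy":0,"wz":0},{"x":-4.5,"y":0,"z":0,"wx":0,"wy":0,"wz":0},{"x":-4.5,"y":0,"z":0,"wx":0,"wy":0,"wz":0},{"x":-4.5,"y":0,"z":0,"wx":0,"wy":0,"wz":0}]}}

```text
clock: 10.5
tcp_pos: [0.5361, 0.273, 0.2132]
eef_rot: [-1.207, 1.223, 1.218]
force: [0.3, -0.1, -0.6]
finger_gap: 0.363
```

{"name": "servo_tool", "arguments": {"increments": [{"x":-4,"y":0,"z":-1,"wx":0,"wy":0,"wz":0},{"x":-1,"y":0.5,"z":-4,"wx":0,"wy":0,"wz":0},{"x":0,"y":1,"z":-4.8,"wx":0,"wy":0,"wz":0},{"x":0,"y":1,"z":-4.8,"wx":0,"wy":0,"wz":0},{"x":0,"y":1,"z":-4.8,"wx":0,"wy":0,"wz":0}]}}

```text
clock: 11.0
tcp_pos: [0.5039, 0.0797, 0.2717]
eef_rot: [-1.217, 1.205, 1.218]
force: [1.0, -0.8, -0.4]
finger_gap: 0.365
```

```bash
python3 - <<'E'
from h import *
p,q,s=pose(); print(p,s['force'],s['finger_gap']); plan([.46,-.26,.25],down(0))
E
```

```text
[0.50391823 0.07966084 0.27169445] [ 0.99489909 -0.79244082 -0.38584512] 0.36476225494806674
dist cm [  2.19   4.76 -33.92] turn deg [ 0.62 -0.03 -0.05] rows 7 clock 11.0
```

{"name": "servo_tool", "arguments": {"increments": [{"x":0,"y":0.4,"z":-4.9,"wx":0.6,"wy":0,"wz":0},{"x":0,"y":0.4,"z":-4.9,"wx":0,"wy":0,"wz":0},{"x":0,"y":0.4,"z":-4.9,"wx":0,"wy":0,"wz":0},{"x":0.5,"y":0.4,"z":-4.9,"wx":0,"wy":0,"wz":0},{"x":0.5,"y":0.4,"z":-4.9,"wx":0,"wy":0,"wz":0}]}}

```text
clock: 11.5
tcp_pos: [0.4813, -0.1693, 0.2614]
eef_rot: [-1.21, 1.209, 1.211]
force: [0.7, 0.6, -0.1]
finger_gap: 0.365
```

{"name": "servo_tool", "arguments": {"increments": [{"x":0.5,"y":0.5,"z":-4.9,"wx":0,"wy":0,"wz":0},{"x":0.5,"y":0.5,"z":-4.5,"wx":0,"wy":0,"wz":0},{"x":0,"y":0,"z":0,"wx":0,"wy":0,"wz":0},{"x":0,"y":0,"z":0,"wx":0,"wy":0,"wz":0}]}}

```text
clock: 11.9
tcp_pos: [0.4683, -0.2712, 0.2481]
eef_rot: [-1.201, 1.215, 1.208]
force: [-0.4, 1.1, 0.0]
finger_gap: 0.369
```

```bash
python3 - <<'E'
from h import *
p,q,s=pose(); print(p,q.as_matrix().round(3).tolist(),s['finger_gap'])
im,d,C=shot('wrist','w8')
for l in ['shaft_base','warmer','pointer_knob','knob_nose']:
    r=finder.mark_of('wrist',l); print(l,[(np.round(x['at'],1).tolist(),round(x['p'],2)) for x in r[:2]])
E
```

```text
[ 0.46826942 -0.27124259  0.24812523] [[-0.005, -1.0, 0.007], [0.001, 0.007, 1.0], [-1.0, 0.005, 0.001]] 0.3687203546859113
shaft_base [([312.0, 137.5], 0.77)]
warmer [([325.7, 182.4], 0.59)]
pointer_knob [([315.5, 252.5], 0.9)]
knob_nose [([313.5, 316.3], 0.86)]
```

View pics/w8.png

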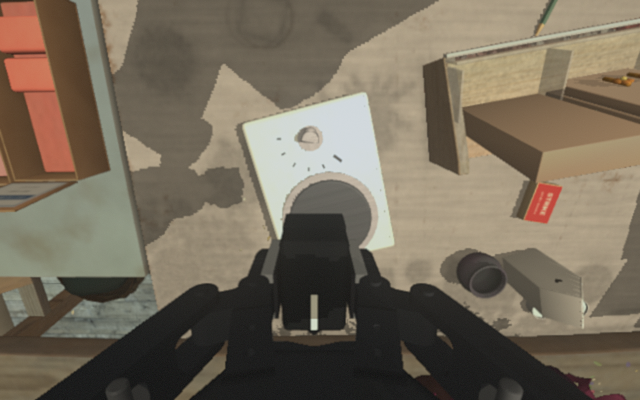

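```bash
python3 - <<'E'
from h import *
im,d,C=load('w8')
cv2.imwrite('pics/w8z.png',cv2.resize(im[90:190,240:400],(800,500),interpolation=cv2.INTER_CUBIC))
print(atz(C,(312,137.5),.04),atz(C,(325.7,182.4),0))
for c in ((365,94),(242,125),(394,245)): print(c,atz(C,c,.04).round(4),atd(C,c,d[c[1],c[0]]).round(4))
E
```

```text
[ 0.42470465 -0.2723156   0.04      ] [ 0.48884859 -0.25446763  0.        ]
(365, 94) [ 0.3772 -0.2127  0.04  ] [ 0.3771 -0.2123  0.0379]
(242, 125) [ 0.4099 -0.3528  0.04  ] [ 0.41   -0.3532  0.0384]
(394, 245) [ 0.5636 -0.1664  0.04  ] [ 5.835e-01 -1.544e-01  3.000e-04]
```

View pics/w8z.png

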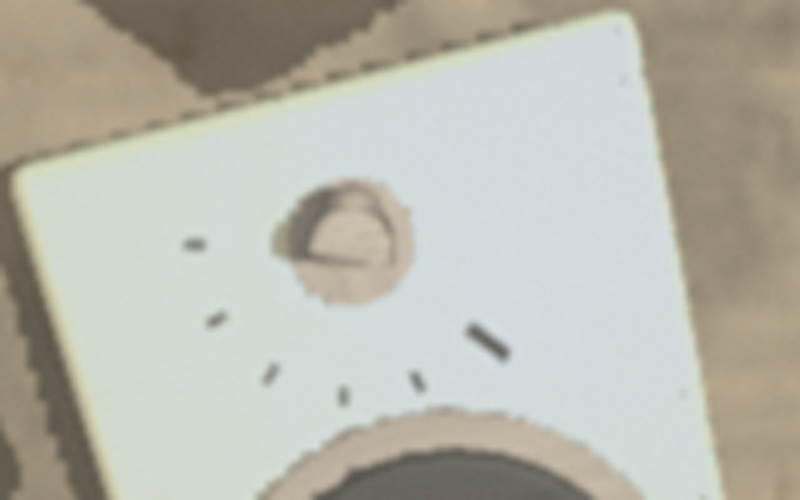

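{"name": "servo_tool", "arguments": {"increments": [{"x":3,"y":-0.8,"z":0.3,"wx":0,"wy":0,"wz":0},{"x":3,"y":-0.8,"z":0,"wx":0,"wy":0,"wz":0},{"x":2,"y":-0.8,"z":0,"wx":0,"wy":0,"wz":0},{"x":0,"y":0,"z":0,"wx":0,"wy":0,"wz":0},{"x":0,"y":0,"z":0,"wx":0,"wy":0,"wz":0}]}}

```text
clock: 12.65
tcp_pos: [0.4966, -0.2616, 0.1704]
eef_rot: [-1.217, 1.208, 1.21]
force: [-0.1, -0.9, -0.1]
finger_gap: 0.365
```

```bash
python3 - <<'E'
from h import *
p,q,s=pose(); print(p,q.as_matrix().round(3).tolist(),s['finger_gap'])
im,d,C=shot('wrist','w9')
for l in ['shaft_base','pointer_knob','knob_nose']:
    r=finder.mark_of('wrist',l); print(l,[(np.round(x['at'],1).tolist(),round(x['p'],2)) for x in r[:2]])
E
```

```text
[ 0.49658658 -0.26158209  0.17043472] [[0.002, -1.0, -0.006], [-0.004, -0.006, 1.0], [-1.0, -0.002, -0.004]] 0.36494073507107155
shaft_base [([297.8, 110.6], 0.61)]
pointer_knob [([314.9, 249.5], 0.75), ([583.8, 202.8], 0.39)]
knob_nose [([313.4, 314.2], 0.72), ([318.1, 172.1], 0.26)]
```

View pics/w9.png

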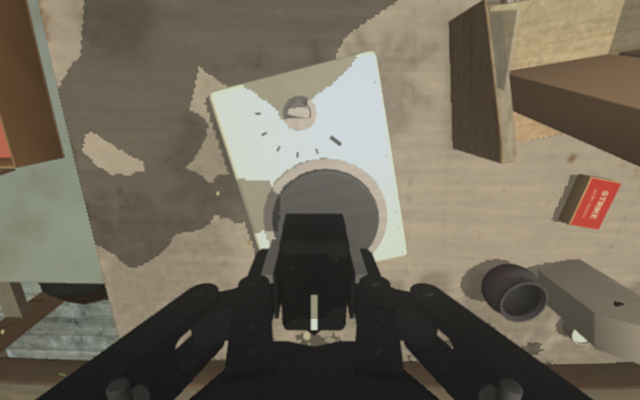

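```bash
python3 - <<'E'
from h import *
im,d,C=load('w9')
cv2.imwrite('pics/w9z.png',cv2.resize(im[85:165,240:360],(800,533),interpolation=cv2.INTER_CUBIC))
X,c,p,uv=cloudroi((im,d,C),275,325,90,135)
for lo,hi in ((.03,.038),(.038,.045),(.045,.055),(.055,.058),(.058,.064)):
    m=(X[:,2]>lo)&(X[:,2]<hi); print(lo,m.sum(),X[m].mean(0).round(4),X[m,:2].min(0).round(4),X[m,:2].max(0).round(4))
m=(X[:,2]>.055)&(X[:,2]<.07)
for r in range(90,135):
    k=m&(uv[:,1]==r)
    if k.any(): print(r,uv[k,0].min(),uv[k,0].max(),X[k,2].mean().round(4))
E
```

```text
<stdin>:6: RuntimeWarning: Mean of empty slice.
  ret = um.true_divide(
Traceback (most recent call last):
ValueError: zero-size array to reduction operation minimum which has no identity
```

View pics/w9z.png

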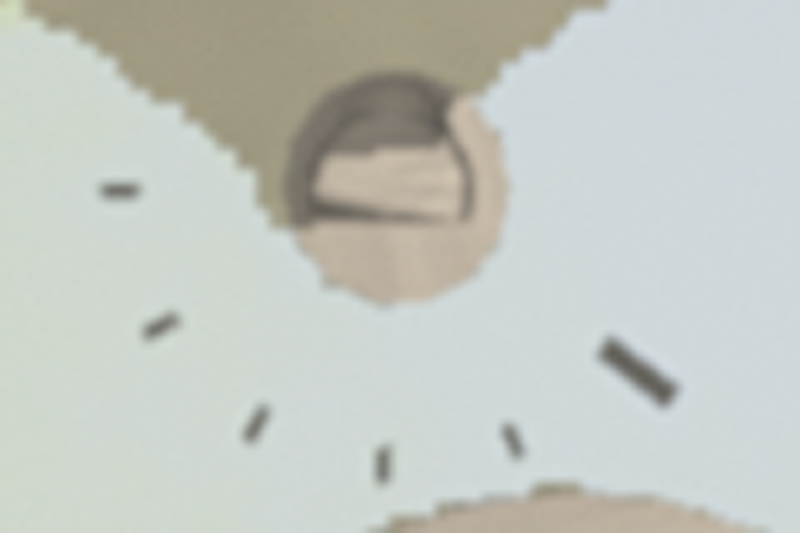

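{"name": "servo_tool", "arguments": {"increments": [{"x":2.5,"y":0,"z":-0.4,"wx":0,"wy":0,"wz":0},{"x":2.5,"y":0,"z":-0.4,"wx":0,"wy":0,"wz":0},{"x":0,"y":0,"z":0,"wx":0,"wy":0,"wz":0},{"x":0,"y":0,"z":0,"wx":0,"wy":0,"wz":0}]}}

```text
clock: 13.25
tcp_pos: [0.4984, -0.2728, 0.1254]
eef_rot: [-1.225, 1.207, 1.199]
force: [0.7, 0.1, 0.6]
finger_gap: 0.364
```

```bash
python3 - <<'E'
from h import *
p,q,s=pose(); print(p,q.as_matrix().round(3).tolist(),s['finger_gap'])
im,d,C=shot('wrist','w10')
cv2.imwrite('pics/w10z.png',cv2.resize(im[60:160,235:385],(800,533),interpolation=cv2.INTER_CUBIC))
E
```

```text
[ 0.49838499 -0.2728174   0.12539984] [[0.011, -1.0, -0.004], [-0.01, -0.004, 1.0], [-1.0, -0.011, -0.01]] 0.3636376047657906
```

View pics/w10z.png

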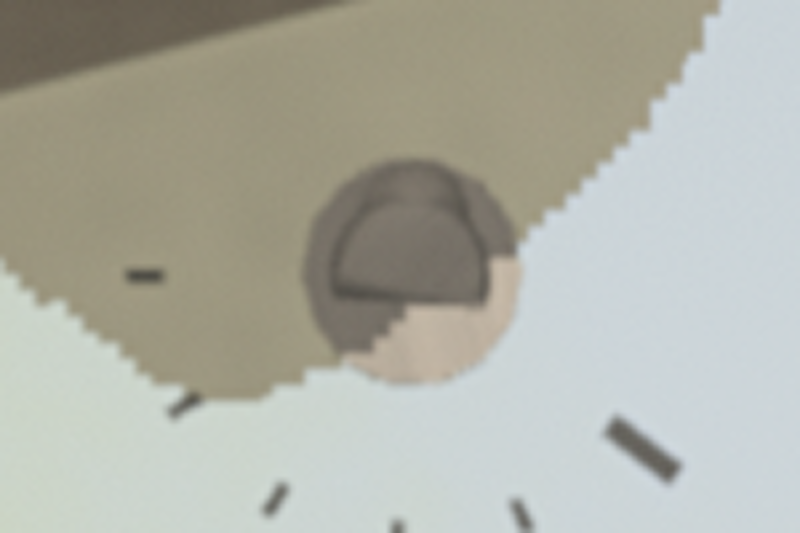

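```bash
python3 - <<'E'
from h import *
im,d,C=load('w10')
f=lambda z:(235+(z[0]+.5)*150/800-.5,60+(z[1]+.5)*100/533-.5)
a,b=atz(C,f((335,292)),.06),atz(C,f((488,305)),.06); print(a,b,np.linalg.norm(a-b)); t=b-a; n=np.array([t[1],-t[0],0])/np.linalg.norm(t)
print('yaw',np.degrees(np.arctan2(n[1],n[0]))); ax=(a+b)/2-.003*n; print('axis',ax, 'apex',atz(C,f((413,200)),.06), ax-.01*n)
print('disc',atz(C,f((412,271)),.04))
# vertical-ness: height by w8 + w10: 
im8,d8,C8=load('w8'); g=lambda z:(240+(z[0]+.5)/5-.5,90+(z[1]+.5)/5-.5)
x,e=tri([(C,f((411.5,298.5))),(C8,g((342,262)))]); print('chord mid tri',x,e)
im9,d9,C9=load('w9'); k=lambda z:(240+(z[0]+.5)*.15-.5,85+(z[1]+.5)*.15-.5)
a9,b9=atz(C9,k((315,202)),.06),atz(C9,k((465,221)),.06);t=b9-a9;n9=np.array([t[1],-t[0],0])/np.linalg.norm(t); print('w9',np.degrees(np.arctan2(n9[1],n9[0])),(a9+b9)/2-.003*n9)
a9,b9=atz(C8,g((308,258)),.06),atz(C8,g((377,266)),.06);t=b9-a9;n9=np.array([t[1],-t[0],0])/np.linalg.norm(t); print('w8',np.degrees(np.arctan2(n9[1],n9[0])),(a9+b9)/2-.003*n9)
# disc height
X,c,p,uv=cloudroi((im,d,C),285,340,80,135)
print(np.histogram(X[:,2],bins=np.arange(.03,.07,.002)))
# off mark
m0,m1=atz(C,f((612,423)),.04),atz(C,f((677,475)),.04);v=m1-m0;print('mark dir',np.degrees(np.arctan2(v[1],v[0])),'from axis',np.degrees(np.arctan2(*( (m0+m1)/2-ax)[[1,0]])))
# edge fit
z=cv2.resize(im[60:160,235:385],None,fx=8,fy=8,interpolation=cv2.INTER_CUBIC); cv2.imwrite('pics/w10y.png',z[250:550,450:850].repeat(2,0).repeat(2,1))
E
```

```text
[ 0.42689181 -0.28403658  0.06      ] [ 0.4283757 -0.2650229  0.06     ] 0.019071497690016974
yaw -4.462494791404195
axis [ 0.42464285 -0.27429632  0.06      ] apex [ 0.41602154 -0.27437071  0.06      ] [ 0.41467317 -0.27351825  0.06      ]
disc [ 0.42485119 -0.27483711  0.04      ]
chord mid tri [ 0.42758516 -0.27557477  0.06049713] [1.585992878842503, 0.9535578142393376]
w9 -6.67064736215487 [ 0.42434691 -0.27429422  0.06      ]
w8 -6.9561885448709155 [ 0.42463534 -0.27615342  0.06      ]
(array([   0,    0,    0,    0,  408, 1804,  214,    0,    0,    0,    0,
          1,   20,   51,  214,  297,    3,    0,    0,    0]), array([0.03 , 0.032, 0.034, 0.036, 0.038, 0.04 , 0.042, 0.044, 0.046,
       0.048, 0.05 , 0.052, 0.054, 0.056, 0.058, 0.06 , 0.062, 0.064,
       0.066, 0.068, 0.07 ]))
mark dir 52.73780013302354 from axis 53.17364459609429
```

View pics/w10y.png

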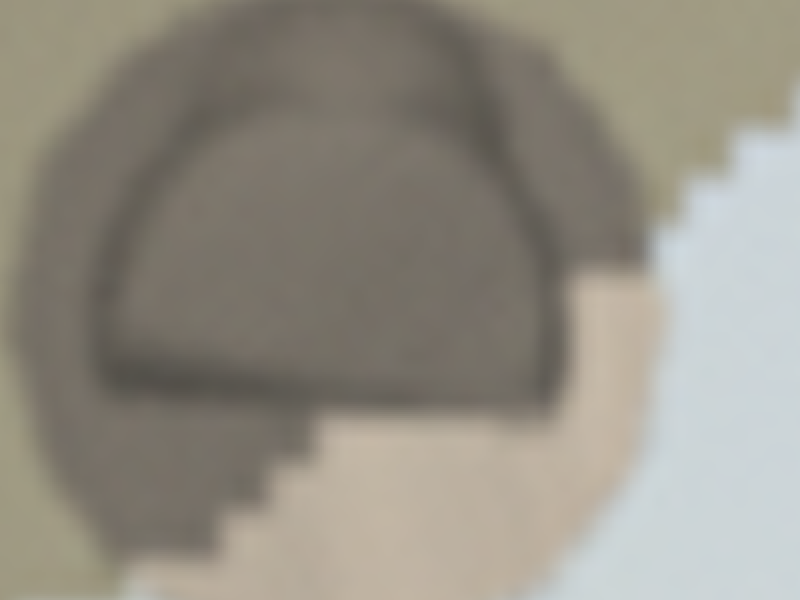

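{"name": "servo_tool", "arguments": {"increments": [{"x":1.2,"y":-0.5,"z":-3,"wx":0,"wy":0,"wz":1},{"x":1.2,"y":-0.5,"z":-3,"wx":0,"wy":0,"wz":0},{"x":0,"y":0,"z":0,"wx":0,"wy":0,"wz":0},{"x":0,"y":0,"z":0,"wx":0,"wy":0,"wz":0}]}}

```text
clock: 13.7
tcp_pos: [0.5111, -0.3352, 0.108]
eef_rot: [-1.224, 1.218, 1.205]
force: [-0.2, -0.0, -0.4]
finger_gap: 0.361
```

```bash
python3 - <<'E'
from h import *
p,q,s=pose(); print(p,q.as_matrix().round(3).tolist(),s['finger_gap'])
im,d,C=shot('wrist','w11')
u=proj(C,[.4246,-.2745,.06]);print(u)
u0,v0=int(u[0])-30,int(u[1])-22; print(u0,v0)
cv2.imwrite('pics/w11z.png',cv2.resize(im[v0:v0+45,u0:u0+60],(800,600),interpolation=cv2.INTER_CUBIC))
E
```

```text
[ 0.51109806 -0.33521644  0.1080276 ] [[0.0, -1.0, -0.005], [-0.016, -0.005, 1.0], [-1.0, 0.0, -0.016]] 0.36126956131777593
[417.4226581   90.95600574]
387 68
```

View pics/w11z.png

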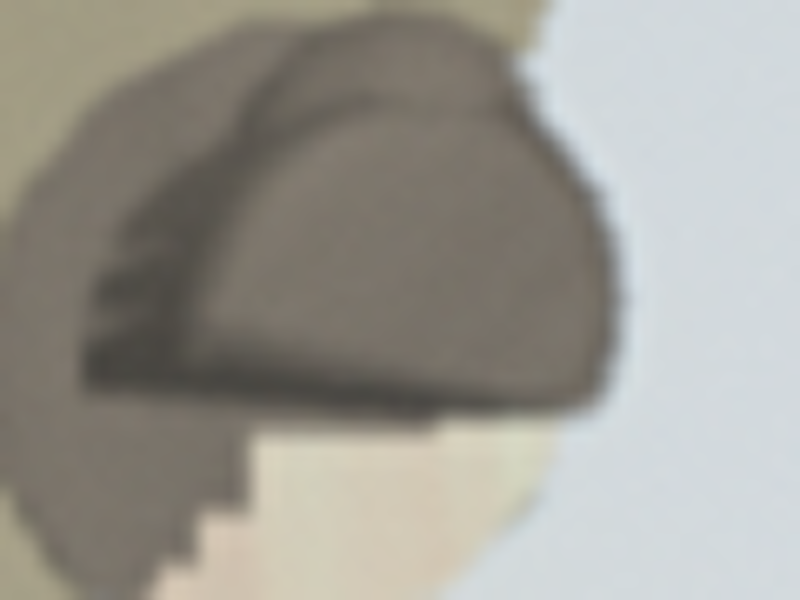

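```bash
python3 - <<'E'
from h import *
im,d,C=load('w11'); k=lambda z:(387+(z[0]+.5)*.075-.5,68+(z[1]+.5)*.075-.5)
def yaw(a,b,z):
    a=atz(C,k(a),z);b=atz(C,k(b),z);t=b-a;n=np.array([t[1],-t[0],0])/np.linalg.norm(t); print(z,a.round(4),b.round(4),'len',np.linalg.norm(t).round(4),'yaw',np.degrees(np.arctan2(n[1],n[0])).round(2),((a+b)/2-.003*n).round(4))
yaw((190,335),(520,393),.06); yaw((85,390),(440,425),.041);yaw((300,365),(590,408),.06)
# model overlay: project D for yaw candidates
for nm,off in(('w10',None),('w11',None)):
    im,d,C=load(nm); u=proj(C,[.4246,-.2745,.06]); u0,v0=int(u[0])-30,int(u[1])-22; S=13.333
    outs=[]
    for yw in (-2,-8):
        z=cv2.resize(im[v0:v0+45,u0:u0+60],(800,600),interpolation=cv2.INTER_CUBIC)
        for zz,col in((.06,(0,0,255)),(.0405,(0,255,0))):
            ha=np.arccos(.3); th=np.linspace(ha,2*np.pi-ha,60)+np.radians(yw)
            P=np.array([[.4246+.01*np.cos(t),-.2745+.01*np.sin(t),zz] for t in th]+[[.4246+.01*np.cos(th[0]),-.2745+.01*np.sin(th[0]),zz]])
            pts=np.array([proj(C,x) for x in P]); pts=((pts-[u0,v0]+.5)*S-.5).astype(int)
            cv2.polylines(z,[pts],False,col,1)
        outs.append(cv2.resize(z,(400,300),interpolation=cv2.INTER_AREA))
    if nm=='w10': top=np.hstack(outs)
    else: cv2.imwrite('pics/ov.png',np.vstack([top,np.hstack(outs)]))
E
```

```text
0.06 [ 0.4256 -0.2842  0.06  ] [ 0.428  -0.2693  0.06  ] len 0.0151 yaw -8.84 [ 0.4238 -0.2763  0.06  ]
0.041 [ 0.4274 -0.2841  0.041 ] [ 0.4289 -0.2665  0.041 ] len 0.0177 yaw -4.85 [ 0.4252 -0.2751  0.041 ]
0.06 [ 0.4269 -0.2792  0.06  ] [ 0.4286 -0.2661  0.06  ] len 0.0132 yaw -7.41 [ 0.4247 -0.2723  0.06  ]
```

View pics/ov.png

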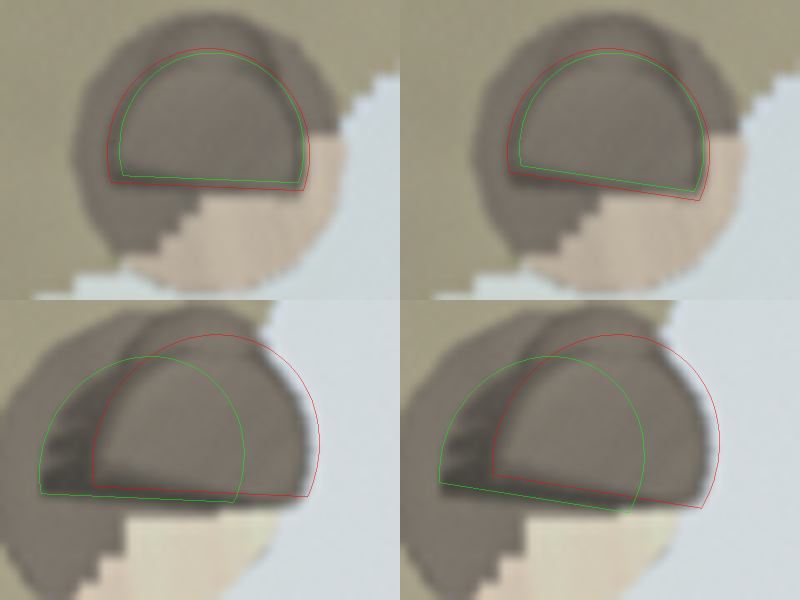

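```bash
python3 - <<'E'
from h import *
for nm in('w9','w11'):
    im,d,C=load(nm)
cv2.imwrite('pics/w11k.png',cv2.resize(im[200:345,250:380],(540,600),interpolation=cv2.INTER_CUBIC))
# camera in tool fixed
Rct=np.array([[0.001,-0.302,0.953],[0,-.953,-.302],[1,0,-.001]]); tct=np.array([-.1351,.0778,.0005])
im,d,C=load('w11')
v,u=np.mgrid[200:345,250:380]
p=cv2.undistortPoints(np.stack([u.ravel(),v.ravel()],-1).astype(float)[:,None],C[0],C[1])[:,0]; dd=d[200:345,250:380].ravel()
X=np.c_[p*dd[:,None],dd]@Rct.T+tct; X*=1000
m=(abs(X[:,2])<14)&(X[:,0]<0)&(X[:,0]>-40)
print(np.histogram(X[m,0],bins=np.arange(-40,1,2)))
k=m&(X[:,0]<-12)&(X[:,0]>-26); P=X[k]
print(P.min(0),P.max(0)); h=np.histogram(P[:,1],bins=np.arange(-45,30,2.5));print(h)
for y0 in np.arange(-40,25,2.5):
    kk=(abs(P[:,1]-y0)<1.25)
    if kk.sum(): print(y0,kk.sum(),P[kk,0].mean().round(1),P[kk,2].min().round(1),P[kk,2].max().round(1))
E
```

```text
(array([   0,    0,    0,    0,    0,    0,    0,    0,    0,   95, 4829,
        591,  155,  111,  115,  106,   93,   97,  101,   84]), array([-40, -38, -36, -34, -32, -30, -28, -26, -24, -22, -20, -18, -16,
       -14, -12, -10,  -8,  -6,  -4,  -2,   0]))
[-21.07710573 -34.3427271  -13.99722217] [-12.0093214   21.74087252  13.99806887]
(array([  0,   0,   0,   0,  16,  20,  57, 192, 237, 230, 242, 260, 251,
       256, 271, 259, 274, 273, 291, 291, 298, 279, 296, 317, 318, 376,
       477,   0,   0]), array([-45. , -42.5, -40. , -37.5, -35. , -32.5, -30. , -27.5, -25. ,
       -22.5, -20. , -17.5, -15. , -12.5, -10. ,  -7.5,  -5. ,  -2.5,
         0. ,   2.5,   5. ,   7.5,  10. ,  12.5,  15. ,  17.5,  20. ,
        22.5,  25. ,  27.5]))
-35.0 4 -14.1 -1.1 1.0
-32.5 28 -14.7 -2.6 3.0
-30.0 11 -16.5 -13.6 8.5
-27.5 121 -18.2 -14.0 13.9
-25.0 230 -18.8 -13.8 13.8
-22.5 230 -18.8 -13.7 13.7
-20.0 252 -18.9 -13.7 14.0
-17.5 244 -18.8 -14.0 14.0
-15.0 264 -18.8 -14.0 14.0
-12.5 254 -18.8 -13.9 13.9
-10.0 262 -18.9 -13.9 13.8
-7.5 258 -18.8 -13.7 13.8
-5.0 279 -18.8 -13.7 14.0
-2.5 270 -18.8 -14.0 13.9
0.0 270 -18.9 -14.0 13.9
2.5 290 -18.9 -13.9 13.9
5.0 292 -18.9 -13.8 13.8
7.5 298 -18.9 -13.7 13.7
10.0 290 -18.9 -13.7 13.7
12.5 304 -18.9 -14.0 14.0
15.0 317 -18.9 -14.0 14.0
17.5 335 -18.9 -13.9 13.9
20.0 597 -16.8 -14.0 14.0
22.5 81 -14.8 -12.9 10.8
```

View pics/w11k.png

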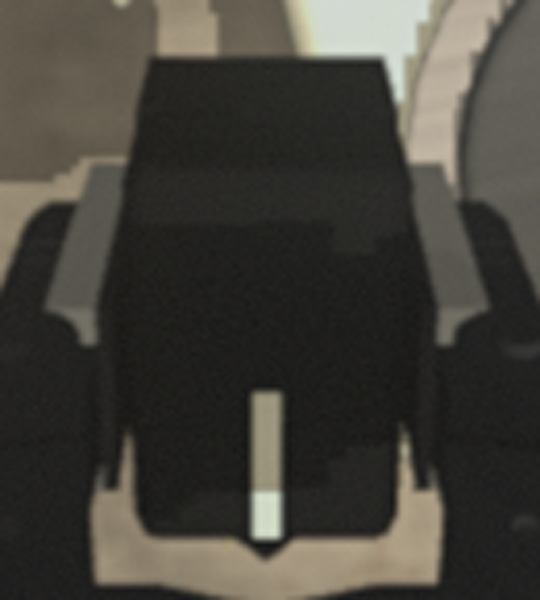

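```bash
python3 - <<'E'
from h import *
Rct=np.array([[0.001,-0.302,0.953],[0,-.953,-.302],[1,0,-.001]]); tct=np.array([-.1351,.0778,.0005])
im,d,C=load('w11')
def q(z,x):
    uv=(250+(z[0]+.5)*130/540-.5,200+(z[1]+.5)*145/600-.5)
    p=cv2.undistortPoints(np.array([[uv]],float),C[0],C[1])[0,0]; r=Rct@np.array([p[0],p[1],1]); s=(x-tct[0])/r[0]; return ((tct+s*r)*1000).round(2)
print('back top L,R',q((125,172),-.0189),q((408,172),-.0189)); print('back bottom',q((150,58),.0171),q((383,58),.0171))
print('front body',q((145,533),-.0189),q((390,533),-.0189),'tip',q((267,558),-.0189),q((267,558),-.001)); print('line',q((267,392),-.0189),q((267,540),-.0189))
g=cv2.cvtColor(im,cv2.COLOR_BGR2GRAY); print(g[205:345,314].tolist()); print(g[205:345,300].tolist())
E
```

```text
back top L,R [-18.9   20.93 -14.64] [-18.9   20.94  15.39]
back bottom [ 17.1   20.29 -15.35] [17.1  20.3  16.03]
front body [-18.9  -26.35 -14.02] [-18.9  -26.33  14.97] tip [-18.9  -30.02   0.42] [ -1.   -46.62   0.41]
line [-18.9   -6.6    0.42] [-18.9  -27.35   0.42]
[98, 98, 100, 99, 100, 100, 101, 100, 76, 51, 41, 37, 45, 41, 41, 40, 40, 38, 41, 37, 38, 37, 40, 37, 38, 37, 38, 39, 35, 37, 37, 36, 35, 37, 34, 39, 39, 40, 43, 39, 42, 42, 43, 43, 42, 43, 43, 41, 34, 32, 33, 34, 32, 31, 32, 32, 30, 32, 31, 30, 31, 31, 30, 29, 33, 28, 30, 30, 32, 30, 31, 30, 32, 28, 32, 29, 31, 31, 30, 31, 29, 29, 31, 28, 30, 29, 30, 28, 30, 73, 128, 146, 148, 147, 147, 148, 148, 148, 147, 148, 148, 148, 148, 148, 148, 147, 147, 146, 147, 146, 146, 145, 144, 161, 205, 214, 213, 211, 211, 211, 210, 212, 212, 214, 194, 103, 29, 29, 34, 65, 115, 147, 152, 149, 147, 144, 142, 143, 141, 139]
[150, 151, 153, 154, 154, 156, 159, 154, 115, 63, 38, 36, 40, 36, 38, 37, 38, 37, 38, 37, 34, 37, 37, 37, 37, 36, 36, 35, 35, 33, 34, 35, 34, 33, 36, 36, 38, 41, 40, 41, 40, 42, 39, 44, 40, 42, 42, 42, 38, 36, 33, 31, 32, 33, 32, 31, 31, 30, 31, 32, 33, 31, 29, 27, 33, 33, 29, 28, 30, 31, 28, 31, 30, 28, 28, 32, 29, 29, 31, 31, 27, 29, 30, 29, 27, 30, 29, 30, 30, 32, 30, 29, 29, 32, 30, 30, 30, 29, 31, 30, 29, 31, 33, 30, 29, 28, 31, 33, 28, 31, 30, 29, 30, 31, 34, 37, 40, 38, 37, 36, 37, 36, 35, 35, 60, 111, 148, 150, 145, 141, 139, 139, 139, 138, 135, 135, 136, 130, 108, 60]
```

```bash
cat >> h.py <<'E'
AX=np.array([.4247,-.2748]); KY,KZ=.0019,.00035
def ins(yawdeg,z):
    r=down(np.radians(yawdeg)); M=r.as_matrix(); o=M[:,1]*KY+M[:,2]*KZ
    return np.array([AX[0]-o[0],AX[1]-o[1],z]),r
E
python3 -c "
from h import *
plan(*ins(-4,.12)); plan(*ins(-4,.085))"
```

```text
dist cm [-1.28  8.42  6.02] turn deg [ 4.3  -0.92  0.04] rows 3 clock 13.75
dist cm [2.22 8.42 6.07] turn deg [ 4.3  -0.92  0.04] rows 3 clock 13.75
```

{"name": "servo_tool", "arguments": {"increments": [{"x":-1,"y":2.6,"z":2,"wx":2,"wy":-0.9,"wz":0},{"x":0,"y":2.8,"z":2.2,"wx":2,"wy":0,"wz":0},{"x":0,"y":2.4,"z":2.2,"wx":0,"wy":0,"wz":0},{"x":0,"y":0,"z":0,"wx":0,"wy":0,"wz":0},{"x":0,"y":0,"z":0,"wx":0,"wy":0,"wz":0}]}}

```text
clock: 14.25
tcp_pos: [0.4332, -0.2632, 0.1218]
eef_rot: [-1.166, 1.237, 1.157]
force: [1.2, 0.3, -1.0]
finger_gap: 0.361
```

```bash
python3 -c "
from h import *
print(pose()[0]);plan(*ins(-4,.085))"
```

```text
[ 0.43320445 -0.26321944  0.12183072]
dist cm [ 3.68  0.6  -1.24] turn deg [ 0.31 -0.12  0.27] rows 1 clock 14.25
```

{"name": "servo_tool", "arguments": {"increments": [{"x":1.5,"y":0.6,"z":-1.2,"wx":0.3,"wy":0,"wz":0.2},{"x":1.5,"y":0,"z":0,"wx":0,"wy":0,"wz":0},{"x":0,"y":0,"z":0,"wx":0,"wy":0,"wz":0}]}}

```text
clock: 14.55
tcp_pos: [0.4295, -0.2763, 0.094]
eef_rot: [-1.167, 1.24, 1.151]
force: [0.3, -0.1, -0.3]
finger_gap: 0.362
```

```bash
python3 -c "
from h import *
print(pose()[0]);plan(*ins(-4,.085)); im,d,C=shot('side','s4'); 
plan(*ins(-4,.085));
cv2.imwrite('pics/s4z.png',cv2.resize(im[230:340,200:360],(800,550),interpolation=cv2.INTER_CUBIC)); plan(*ins(-4,.085))
im,d,C=shot('wrist','w12')"
```

```text
[ 0.42954169 -0.27631624  0.093962  ]
dist cm [0.89 0.31 0.09] turn deg [ 0.13 -0.37  0.41] rows 1 clock 14.55
dist cm [0.98 0.37 0.14] turn deg [ 0.14 -0.43  0.49] rows 1 clock 14.6
dist cm [0.98 0.37 0.14] turn deg [ 0.14 -0.43  0.49] rows 1 clock 14.6
```

View pics/s4z.png

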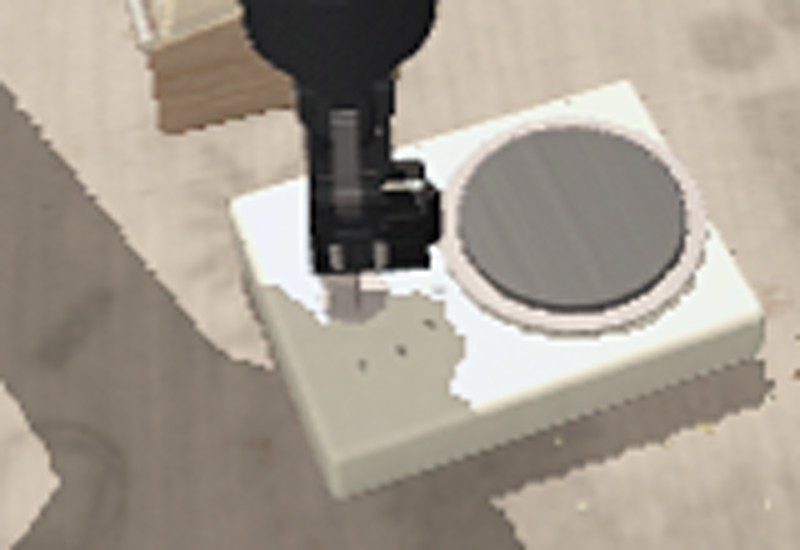

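View pics/w12.png

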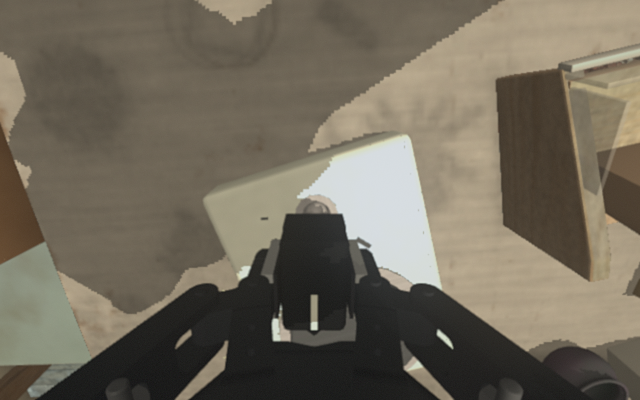

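```bash
python3 - <<'E'
from h import *
im,d,C=load('w12')
z=cv2.resize(im[185:225,285:345],(780,520),interpolation=cv2.INTER_CUBIC)
z=np.clip(z.astype(float)*1.3,0,255).astype(np.uint8)
ha=np.arccos(.3)
for zz,col in((.06,(0,0,255)),(.0405,(0,255,0))):
    th=np.linspace(ha,2*np.pi-ha,60)+np.radians(-4)
    pts=np.array([proj(C,[AX[0]+.01*np.cos(t),AX[1]+.01*np.sin(t),zz]) for t in th]); pts=((pts-[285,185]+.5)*13-.5).astype(int); cv2.polylines(z,[pts],False,col,1)
cv2.imwrite('pics/w12z.png',z)
E
```

```text
(no output)
```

View pics/w12z.png

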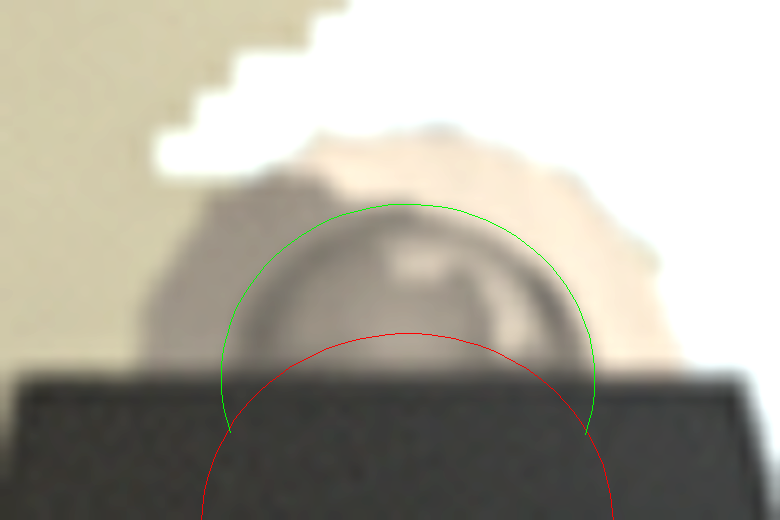

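```bash
sed -i 's/^AX=.*/AX=np.array([.4250,-.2746]); KY,KZ=.0019,.0004/' h.py; python3 -c "
from h import *
plan(*ins(-4,.083))"
```

```text
dist cm [1.23 0.36 0.16] turn deg [ 0.14 -0.46  0.52] rows 1 clock 14.65
```

{"name": "servo_tool", "arguments": {"increments": [{"x":0.6,"y":0.35,"z":0.15,"wx":0.1,"wy":-0.45,"wz":0.5},{"x":0.5,"y":0,"z":0,"wx":0,"wy":0,"wz":0}]}}

```text
clock: 14.85
tcp_pos: [0.4281, -0.2759, 0.0855]
eef_rot: [-1.161, 1.24, 1.156]
force: [-0.0, 0.3, -0.0]
finger_gap: 0.365
```

```bash
python3 -c "
from h import *
print(pose()[2]['force'],pose()[2]['joint_velocities'].round(3));plan(*ins(-4,.083))"
```

```text
[-0.04986131  0.30682908 -0.02916779] [ 0.006  0.068  0.028 -0.    -0.13   0.002]
dist cm [0.25 0.13 0.06] turn deg [ 0.06 -0.1   0.15] rows 1 clock 14.85
```

{"name": "servo_tool", "arguments": {"increments": [{"x":0.5,"y":0.15,"z":0.08,"wx":0,"wy":-0.1,"wz":0.2}]}}

```text
clock: 14.95
tcp_pos: [0.427, -0.2752, 0.0805]
eef_rot: [-1.159, 1.241, 1.158]
force: [-0.6, -0.2, 0.7]
finger_gap: 0.361
```

```bash
python3 -c "
from h import *
print(pose()[2]['force'],pose()[2]['joint_velocities'].round(3));plan(*ins(-4,.073))"
```

```text
[-0.62986139 -0.23014239  0.66835919] [-0.001  0.071  0.064 -0.008 -0.088  0.007]
dist cm [0.75 0.01 0.  ] turn deg [ 0.07 -0.03 -0.01] rows 1 clock 14.95
```

{"name": "servo_tool", "arguments": {"increments": [{"x":0.3,"y":0,"z":0,"wx":0,"wy":0,"wz":0}]}}

```text
clock: 15.05
tcp_pos: [0.4268, -0.2749, 0.0771]
eef_rot: [-1.158, 1.241, 1.159]
force: [-2.7, 2.3, 20.2]
finger_gap: 0.366
```

{"name": "servo_tool", "arguments": {"increments": [{"x":0.3,"y":0,"z":0,"wx":0,"wy":0,"wz":0}]}}

```text
clock: 15.15
tcp_pos: [0.427, -0.2751, 0.0764]
eef_rot: [-1.159, 1.241, 1.158]
force: [-9.5, 8.2, 49.2]
finger_gap: 0.366
```

{"name": "servo_tool", "arguments": {"increments": [{"x":0.3,"y":0,"z":0,"wx":0,"wy":0,"wz":0}]}}

```text
clock: 15.25
tcp_pos: [0.4271, -0.2751, 0.0765]
eef_rot: [-1.161, 1.241, 1.158]
force: [-9.8, 7.2, 39.4]
finger_gap: 0.361
```

```bash
python3 -c "
from h import *
print(pose()[2]['force'],pose()[2]['torque']);plan(*ins(-4,.059))"
```

```text
[-9.75360221  7.22633542 39.37422457] [ 1.43522569  2.03478548 -0.0888508 ]
dist cm [1.75 0.02 0.  ] turn deg [ 0.11 -0.11  0.04] rows 1 clock 15.25
```

{"name": "servo_tool", "arguments": {"increments": [{"x":-0.2,"y":0.08,"z":0.06,"wx":0,"wy":0,"wz":0}]}}

```text
clock: 15.35
tcp_pos: [0.4265, -0.2746, 0.0796]
eef_rot: [-1.162, 1.241, 1.157]
force: [-0.6, 0.9, -0.9]
finger_gap: 0.362
```

{"name": "servo_tool", "arguments": {"increments": [{"x":0.2,"y":0,"z":0,"wx":0,"wy":0,"wz":0}]}}

```text
clock: 15.45
tcp_pos: [0.4269, -0.2749, 0.0783]
eef_rot: [-1.164, 1.241, 1.155]
force: [0.2, 0.2, -0.5]
finger_gap: 0.366
```

{"name": "servo_tool", "arguments": {"increments": [{"x":0.2,"y":0,"z":0,"wx":0,"wy":0,"wz":0}]}}

```text
clock: 15.55
tcp_pos: [0.4271, -0.275, 0.077]
eef_rot: [-1.164, 1.241, 1.154]
force: [-4.6, 3.6, 23.9]
finger_gap: 0.36
```

```bash
python3 -c "
from h import *
print(pose()[0],pose()[2]['force'],pose()[2]['torque']);plan(*ins(-4,.059))"
```

```text
[ 0.42706952 -0.27499421  0.0769895 ] [-4.622576    3.5947983  23.85311035] [ 0.77814481  1.08151723 -0.04558705]
dist cm [ 1.8   0.03 -0.01] turn deg [ 0.13 -0.25  0.22] rows 1 clock 15.55
```

{"name": "servo_tool", "arguments": {"increments": [{"x":-0.15,"y":0.15,"z":0.12,"wx":0,"wy":-0.2,"wz":0.2}]}}

```text
clock: 15.65
tcp_pos: [0.4258, -0.2738, 0.0783]
eef_rot: [-1.16, 1.241, 1.158]
force: [0.0, -0.3, -0.5]
finger_gap: 0.365
```

{"name": "servo_tool", "arguments": {"increments": [{"x":0.15,"y":0.07,"z":0.05,"wx":0,"wy":0,"wz":0}]}}

```text
clock: 15.75
tcp_pos: [0.4254, -0.2735, 0.0769]
eef_rot: [-1.161, 1.241, 1.158]
force: [-0.9, 1.0, 14.3]
finger_gap: 0.362
```

{"name": "servo_tool", "arguments": {"increments": [{"x":0.2,"y":0.04,"z":0.03,"wx":0,"wy":0,"wz":0}]}}

```text
clock: 15.85
tcp_pos: [0.4255, -0.2737, 0.0762]
eef_rot: [-1.163, 1.241, 1.156]
force: [-7.2, 4.1, 33.0]
finger_gap: 0.366
```

```bash
python3 -c "
from h import *
print(pose()[0],pose()[2]['force'],pose()[2]['torque']);plan(*ins(-4,.059))"
```

```text
[ 0.42545256 -0.27365839  0.07621217] [-7.23966823  4.14456045 33.04747433] [ 0.70313772  1.3423386  -0.09215203]
dist cm [ 1.72 -0.15 -0.13] turn deg [ 0.13 -0.16  0.14] rows 1 clock 15.85
```

{"name": "servo_tool", "arguments": {"increments": [{"x":-0.12,"y":-0.1,"z":-0.08,"wx":-2,"wy":0,"wz":0}]}}

```text
clock: 15.95
tcp_pos: [0.4255, -0.274, 0.0772]
eef_rot: [-1.187, 1.225, 1.185]
force: [-3.1, 1.1, -2.9]
finger_gap: 0.364
```

{"name": "servo_tool", "arguments": {"increments": [{"x":0.15,"y":0.02,"z":0.02,"wx":0,"wy":0,"wz":0}]}}

```text
clock: 16.05
tcp_pos: [0.4261, -0.2746, 0.0768]
eef_rot: [-1.19, 1.225, 1.183]
force: [-1.0, 2.5, 24.9]
finger_gap: 0.36
```

{"name": "servo_tool", "arguments": {"increments": [{"x":0.2,"y":0,"z":0.0,"wx":0,"wy":0,"wz":0}]}}

```text
clock: 16.15
tcp_pos: [0.4264, -0.2748, 0.0766]
eef_rot: [-1.191, 1.225, 1.181]
force: [-7.7, 7.0, 33.9]
finger_gap: 0.359
```

```bash
python3 -c "
from h import *
print(pose()[0],pose()[2]['force'],pose()[2]['torque']);plan(*ins(-4,.059))"
```

```text
[ 0.42642097 -0.27483454  0.07657201] [-7.7283084   6.96087225 33.87328177] [ 1.2861056   1.61644576 -0.09405952]
dist cm [ 1.76 -0.04 -0.02] turn deg [ 2.2  -0.26  0.21] rows 1 clock 16.15
```

{"name": "servo_tool", "arguments": {"increments": [{"x":-0.5,"y":0,"z":0,"wx":0,"wy":0,"wz":0},{"x":0,"y":-2,"z":0,"wx":0,"wy":0,"wz":0},{"x":0,"y":-1.9,"z":0,"wx":0,"wy":-0.2,"wz":0.2},{"x":0,"y":0,"z":0,"wx":0,"wy":0,"wz":0},{"x":0,"y":0,"z":0,"wx":0,"wy":0,"wz":0}]}}

```text
clock: 16.65
tcp_pos: [0.4654, -0.2756, 0.0794]
eef_rot: [-1.183, 1.226, 1.186]
force: [0.2, -0.6, -0.8]
finger_gap: 0.367
```

```bash
python3 -c "
from h import *
p,q,s=pose();print(p,s['joint_velocities'].round(3));plan(*ins(-4,.059));im,d,C=shot('wrist','w13'); p,q,s=pose();print(p,q.as_matrix().round(4).tolist())
cv2.imwrite('pics/w13z.png',cv2.resize(im[110:230,250:380],(780,720)[:2],interpolation=cv2.INTER_CUBIC)[:600])"
```

```text
[ 0.46542001 -0.27557094  0.07944387] [ 0.007  0.014 -0.014  0.003 -0.011  0.003]
dist cm [ 2.05  3.85 -0.09] turn deg [ 2.08  0.03 -0.12] rows 1 clock 16.65
[ 0.46531746 -0.27561682  0.07946764] [[-0.002, -0.9994, 0.0338], [0.0006, 0.0338, 0.9994], [-1.0, 0.002, 0.0006]]
```

View pics/w13z.png

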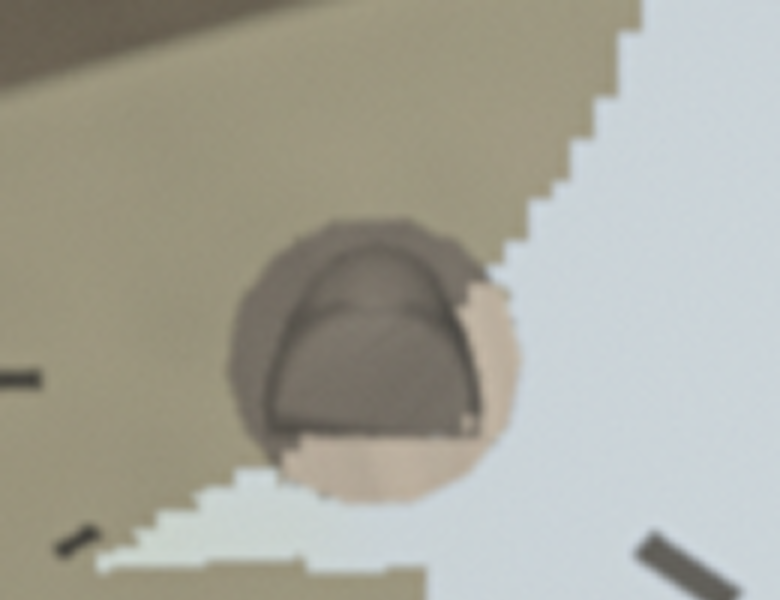

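```bash
python3 - <<'E'
from h import *
im,d,C=load('w13'); g=cv2.cvtColor(im,cv2.COLOR_BGR2GRAY).astype(int)
for c in (295,305,314,325,335): print(c,g[205:225,c].tolist())
for r in (216,218,222): print(r,g[r,275:295].tolist(),g[r,335:355].tolist())
cv2.imwrite('pics/w13k.png',cv2.resize(im[195:340,255:375],(496,600),interpolation=cv2.INTER_CUBIC))
p=np.array([ 0.46531746,-0.27561682,0.07946764]); M=np.array([[-0.002, -0.9994, 0.0338], [0.0006, 0.0338, 0.9994], [-1.0, 0.002, 0.0006]])
def tool(uv,x):
    o,r=ray(C,uv); o=M.T@(o-p); r=M.T@r; return ((o+r*(x-o[0])/r[0])*1000).round(2)
f=lambda x,y:(250+(x+.5)/6-.5,110+(y+.5)/6-.5)
xs=.07947-.0597
a,b=tool(f(268,432),xs),tool(f(478,436),xs); print('chord ends',a,b)
print('disc L/R/top/bot at deck', tool(f(230,362),.0394),tool(f(519,362),.0394),tool(f(375,216),.0394),tool(f(375,503),.0394))
print('knob back bottom', tool((314,213.3),.0171))
E
```

```text
295 [145, 147, 147, 149, 148, 150, 151, 146, 110, 63, 41, 43, 41, 43, 42, 42, 41, 45, 43, 42]
305 [175, 151, 147, 149, 149, 150, 151, 145, 110, 63, 40, 43, 45, 42, 43, 44, 45, 44, 39, 44]
314 [160, 149, 148, 148, 148, 150, 150, 145, 109, 63, 43, 43, 44, 44, 43, 44, 44, 43, 44, 43]
325 [208, 209, 208, 208, 209, 209, 212, 205, 152, 81, 44, 44, 46, 45, 47, 45, 47, 45, 45, 45]
335 [208, 209, 209, 208, 208, 208, 212, 205, 152, 81, 45, 44, 49, 49, 46, 47, 48, 47, 47, 47]
216 [146, 146, 146, 147, 146, 147, 149, 145, 117, 82, 53, 43, 40, 40, 42, 41, 41, 41, 41, 42] [44, 47, 47, 47, 46, 46, 42, 86, 161, 201, 211, 209, 209, 209, 209, 207, 209, 209, 210, 208]
218 [147, 146, 147, 147, 148, 148, 142, 119, 85, 56, 43, 42, 42, 44, 42, 42, 43, 43, 40, 44] [49, 48, 48, 48, 49, 48, 46, 54, 116, 187, 210, 210, 209, 208, 209, 209, 209, 208, 208, 209]
222 [146, 146, 147, 147, 148, 147, 137, 117, 82, 50, 40, 41, 44, 43, 42, 42, 43, 43, 45, 43] [47, 48, 47, 46, 48, 49, 47, 45, 53, 113, 187, 210, 211, 208, 208, 208, 209, 209, 208, 209]
chord ends [ 19.77  37.88 -10.07] [19.77 37.51  9.16]
disc L/R/top/bot at deck [ 39.4   40.21 -15.18] [39.4  40.22 14.26] [39.4  54.99 -0.38] [39.4  25.22 -0.43]
knob back bottom [17.1  20.31  0.78]
```

View pics/w13k.png

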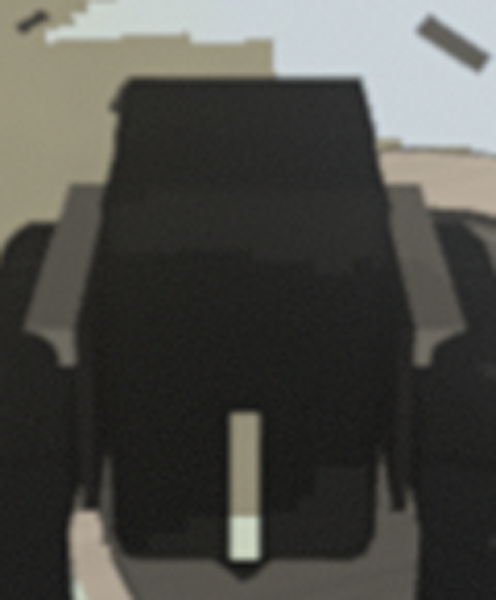

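```bash
cat >> h.py <<'E'
def to(x,y,z,yaw): plan([x,y,z],down(np.radians(yaw)))
E
python3 -c "
from h import *
to(.4255,-.2748,.0795,-3)"
```

```text
dist cm [ 0.    3.98 -0.05] turn deg [ 1.06  0.03 -0.12] rows 1 clock 16.7
```

{"name": "servo_tool", "arguments": {"increments": [{"x":-0.1,"y":2.2,"z":0,"wx":1,"wy":0,"wz":0},{"x":0,"y":1.4,"z":0,"wx":0,"wy":0,"wz":0},{"x":0,"y":0,"z":0,"wx":0,"wy":0,"wz":0}]}}

```text
clock: 17.0
tcp_pos: [0.4262, -0.2732, 0.0791]
eef_rot: [-1.166, 1.235, 1.175]
force: [-0.2, -0.1, -0.1]
finger_gap: 0.359
```

```bash
python3 -c "
from h import *
to(.4255,-.2748,.0775,-3)"
```

```text
dist cm [ 0.16  0.06 -0.16] turn deg [ 0.    0.14 -0.27] rows 1 clock 17.0
```

{"name": "servo_tool", "arguments": {"increments": [{"x":0.1,"y":0.1,"z":-0.15,"wx":0,"wy":0.1,"wz":-0.3}]}}

```text
clock: 17.1
tcp_pos: [0.425, -0.2748, 0.0782]
eef_rot: [-1.17, 1.233, 1.169]
force: [1.3, -0.6, 0.2]
finger_gap: 0.365
```

{"name": "servo_tool", "arguments": {"increments": [{"x":0.2,"y":0.05,"z":0.0,"wx":0,"wy":0,"wz":0}]}}

```text
clock: 17.2
tcp_pos: [0.4247, -0.2752, 0.0766]
eef_rot: [-1.171, 1.233, 1.168]
force: [-1.8, 3.1, 17.8]
finger_gap: 0.363
```

```bash
cat > f.py <<'E'
from h import *
p,q,s=pose(); F=s['force'];T=s['torque']
rz=-.17; print(p.round(4),F.round(1),T.round(2),'gap',round(s['finger_gap'],3),'contact rel mm', ((rz*F[0]-T[1])/F[2]*1000).round(1),((T[0]+rz*F[1])/F[2]*1000).round(1))
E
python3 f.py; python3 -c "
from h import *
to(.4255,-.2748,.0755,-3)"
```

```text
[ 0.4247 -0.2752  0.0766] [-1.8  3.1 17.8] [ 0.6   0.57 -0.02] gap 0.363 contact rel mm -15.1 4.3
dist cm [ 0.11 -0.07  0.04] turn deg [-0.05 -0.01  0.12] rows 1 clock 17.2
```

{"name": "servo_tool", "arguments": {"increments": [{"x":0.12,"y":-0.12,"z":0.06,"wx":0,"wy":0,"wz":0.1}]}}

```text
clock: 17.3
tcp_pos: [0.4257, -0.2752, 0.0765]
eef_rot: [-1.171, 1.235, 1.17]
force: [-9.9, -0.3, 20.4]
finger_gap: 0.366
```

```bash
python3 f.py
```

```text
[ 0.4257 -0.2752  0.0765] [-9.9 -0.3 20.4] [-0.02  2.1   0.  ] gap 0.366 contact rel mm -20.6 1.6
```

{"name": "servo_tool", "arguments": {"increments": [{"x":0.12,"y":-0.05,"z":0.1,"wx":0,"wy":0,"wz":0}]}}

```text
clock: 17.4
tcp_pos: [0.4259, -0.2751, 0.0766]
eef_rot: [-1.172, 1.236, 1.17]
force: [-9.2, -2.7, 15.1]
finger_gap: 0.362
```

```bash
python3 f.py
```

```text
[ 0.4259 -0.2751  0.0766] [-9.2 -2.7 15.1] [-0.4   1.77  0.01] gap 0.362 contact rel mm -13.0 3.9
```

```bash
python3 -c "
from h import *
im,d,C=shot('wrist','w14'); im2,d2,C2=shot('side','s5'); im3,d3,C3=shot('scene','c5')
a=cv2.resize(im[180:340,250:380],(487,600),interpolation=cv2.INTER_CUBIC)
cv2.imwrite('pics/w14z.png',a)
b=cv2.resize(im2[250:310,235:305],(400,343),interpolation=cv2.INTER_CUBIC); c=cv2.resize(im3[250:310,295:365],(400,343),interpolation=cv2.INTER_CUBIC)
cv2.imwrite('pics/sc5.png',np.hstack([b,c]))
"
```

```text
(no output)
```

View pics/w14z.png

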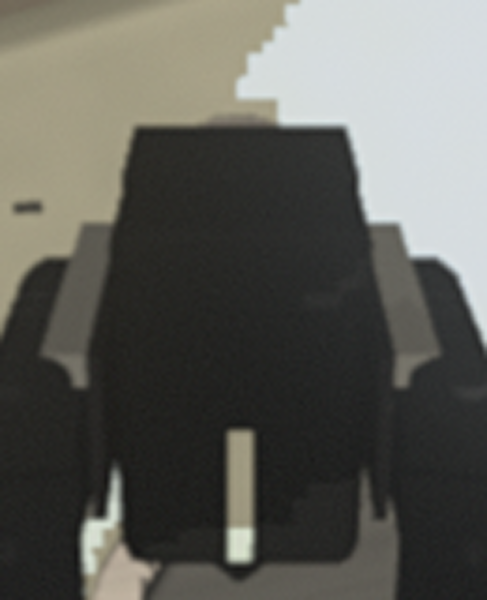

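View pics/sc5.png

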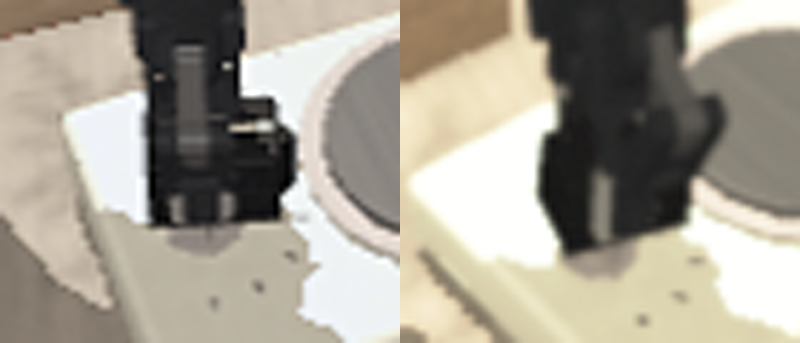

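```bash
python3 -c "
from h import *
im,d,C=load('w14'); p,q,s=pose(); M=q.as_matrix(); print(p, M[:,0].round(4), 'yaw',np.degrees(np.arctan2(-M[1,1],-M[0,1])))
g=cv2.cvtColor(im,cv2.COLOR_BGR2GRAY).astype(int); print(g[205:220,314].tolist(),g[205:220,300].tolist())
def tool(uv,x):
    o,r=ray(C,uv); o=M.T@(o-p); r=M.T@r; return ((o+r*(x-o[0])/r[0])*1000).round(2)
for v in (209.5,210,210.5,211): print(v,tool((314,v),p[2]-.04))
print('kb',tool((314,213.3),.0171),tool((314,213.3),.0155))
"
```

```text
[ 0.42586137 -0.27506733  0.0766335 ] [-0.0011 -0.0031 -1.    ] yaw -2.9779918947669244
[217, 187, 163, 159, 158, 140, 122, 114, 85, 53, 44, 45, 45, 45, 46] [157, 159, 156, 156, 157, 155, 158, 153, 112, 60, 40, 42, 45, 43, 43]
209.5 [36.63 15.61  0.72]
210 [36.63 15.28  0.72]
210.5 [36.63 14.94  0.72]
211 [36.63 14.61  0.72]
kb [17.1  20.4   0.72] [15.5  21.    0.72]
```

{"name": "servo_tool", "arguments": {"increments": [{"x":0.1,"y":-0.06,"z":0.0,"wx":0,"wy":0,"wz":0},{"x":0.1,"y":-0.06,"z":0.0,"wx":0,"wy":0,"wz":0},{"x":0.1,"y":-0.06,"z":0.02,"wx":0,"wy":0,"wz":0}]}}

```text
clock: 17.85
tcp_pos: [0.4259, -0.2753, 0.0766]
eef_rot: [-1.172, 1.239, 1.174]
force: [-6.8, 2.0, 13.0]
finger_gap: 0.363
```

```bash
python3 f.py;python3 -c "
from h import *
to(.4270,-.275,.0755,-3)"
```

```text
[ 0.4259 -0.2753  0.0766] [-6.8  2.  13. ] [ 0.15  1.42 -0.02] gap 0.363 contact rel mm -20.4 -14.8
dist cm [ 0.11 -0.11  0.03] turn deg [ 0.12 -0.23 -0.3 ] rows 1 clock 17.85
```

{"name": "servo_tool", "arguments": {"increments": [{"x":0.08,"y":0.08,"z":0.0,"wx":0,"wy":0,"wz":-0.2}]}}

```text
clock: 17.95
tcp_pos: [0.4254, -0.2753, 0.0768]
eef_rot: [-1.175, 1.237, 1.171]
force: [-0.2, 2.2, 8.9]
finger_gap: 0.362
```

```bash
python3 f.py
```

```text
[ 0.4254 -0.2753  0.0768] [-0.2  2.2  8.9] [0.48 0.13 0.06] gap 0.362 contact rel mm -10.4 11.6
```

{"name": "servo_tool", "arguments": {"increments": [{"x":0.08,"y":0.08,"z":0.0,"wx":0,"wy":0,"wz":0}]}}

```text
clock: 18.05
tcp_pos: [0.4253, -0.2754, 0.0769]
eef_rot: [-1.176, 1.236, 1.17]
force: [-0.3, 2.2, 8.3]
finger_gap: 0.36
```

```bash
python3 f.py
```

```text
[ 0.4253 -0.2754  0.0769] [-0.3  2.2  8.3] [ 0.47  0.11 -0.01] gap 0.36 contact rel mm -7.6 13.0
```

{"name": "servo_tool", "arguments": {"increments": [{"x":0.08,"y":0.08,"z":0.0,"wx":0,"wy":0,"wz":0}]}}

```text
clock: 18.15
tcp_pos: [0.4253, -0.2754, 0.0769]
eef_rot: [-1.177, 1.235, 1.168]
force: [-0.9, 2.8, 8.7]
finger_gap: 0.362
```

```bash
python3 f.py
```

```text
[ 0.4253 -0.2754  0.0769] [-0.9  2.8  8.7] [0.58 0.19 0.02] gap 0.362 contact rel mm -3.8 12.5
```

{"name": "servo_tool", "arguments": {"increments": [{"x":-0.2,"y":-0.15,"z":0.06,"wx":4,"wy":0,"wz":0}]}}

```text
clock: 18.25
tcp_pos: [0.427, -0.2749, 0.0789]
eef_rot: [-1.125, 1.267, 1.116]
force: [-0.1, 0.7, -0.3]
finger_gap: 0.362
```

```bash
python3 f.py;python3 -c "
from h import *
to(.4268,-.2748,.0775,-7)"
```

```text
[ 0.427  -0.2749  0.0789] [-0.1  0.7 -0.3] [-0.03 -0.05 -0.01] gap 0.362 contact rel mm -229.6 488.1
dist cm [0.14 0.02 0.01] turn deg [ 0.09 -0.31  0.12] rows 1 clock 18.25
```

{"name": "servo_tool", "arguments": {"increments": [{"x":0.2,"y":0.03,"z":0.03,"wx":0,"wy":-0.2,"wz":0.1}]}}

```text
clock: 18.35
tcp_pos: [0.4276, -0.2749, 0.0773]
eef_rot: [-1.123, 1.265, 1.117]
force: [-0.0, 0.3, 14.7]
finger_gap: 0.361
```

{"name": "servo_tool", "arguments": {"increments": [{"x":0.2,"y":0.02,"z":0.02,"wx":0,"wy":0,"wz":0}]}}

```text
clock: 18.45
tcp_pos: [0.428, -0.2751, 0.0769]
eef_rot: [-1.125, 1.264, 1.117]
force: [-8.0, 5.0, 32.7]
finger_gap: 0.364
```

```bash
python3 f.py;python3 -c "
from h import *
to(.4268,-.2748,.0735,-7)"
```

```text
[ 0.428  -0.2751  0.0769] [-8.   5.  32.7] [ 0.93  1.7  -0.08] gap 0.364 contact rel mm -10.6 2.3
dist cm [0.34 0.12 0.02] turn deg [ 0.19 -0.21  0.17] rows 1 clock 18.45
```

{"name": "servo_tool", "arguments": {"increments": [{"x":-0.15,"y":0.2,"z":0.02,"wx":-2,"wy":-0.2,"wz":0.2}]}}

```text
clock: 18.55
tcp_pos: [0.4264, -0.2748, 0.0787]
eef_rot: [-1.15, 1.247, 1.149]
force: [-0.1, -0.2, -1.4]
finger_gap: 0.362
```

{"name": "servo_tool", "arguments": {"increments": [{"x":0.14,"y":0.0,"z":0.03,"wx":0,"wy":0,"wz":0}]}}

```text
clock: 18.65
tcp_pos: [0.4268, -0.2748, 0.0775]
eef_rot: [-1.152, 1.246, 1.149]
force: [-0.1, 0.5, 3.2]
finger_gap: 0.356
```

```bash
python3 f.py;python3 -c "
from h import *
to(.4268,-.2748,.0735,-5)"
```

```text
[ 0.4268 -0.2748  0.0775] [-0.1  0.5  3.2] [-0.08  0.13 -0.03] gap 0.356 contact rel mm -35.3 -55.0
dist cm [ 0.4  0.  -0. ] turn deg [ 0.46 -0.07  0.06] rows 1 clock 18.65
```

{"name": "servo_tool", "arguments": {"increments": [{"x":0.12,"y":0.03,"z":0.02,"wx":0,"wy":0,"wz":0}]}}

```text
clock: 18.75
tcp_pos: [0.4269, -0.2749, 0.077]
eef_rot: [-1.153, 1.246, 1.149]
force: [-3.9, 3.6, 20.4]
finger_gap: 0.362
```

```bash
python3 f.py;python3 -c "
from h import *
to(.4268,-.2748,.0735,-5)"
```

```text
[ 0.4269 -0.2749  0.077 ] [-3.9  3.6 20.4] [ 0.51  0.82 -0.02] gap 0.362 contact rel mm -7.7 -4.8
dist cm [0.35 0.02 0.01] turn deg [ 0.49 -0.11  0.1 ] rows 1 clock 18.75
```

```bash
python3 - <<'E'
from h import *
outs=[]
for nm,c in (('w13',(312,172)),('w10',(312,111))):
    im,d,C=load(nm); u,v=c
    a=im[v-22:v+16,u-22:u+22].astype(float); a=cv2.resize(a,None,fx=9,fy=9,interpolation=cv2.INTER_LANCZOS4)
    a=np.clip((a-60)*2.6,0,255).astype(np.uint8); outs.append(a)
cv2.imwrite('pics/dd.png',np.hstack(outs))
E
```

```text
(no output)
```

View pics/dd.png

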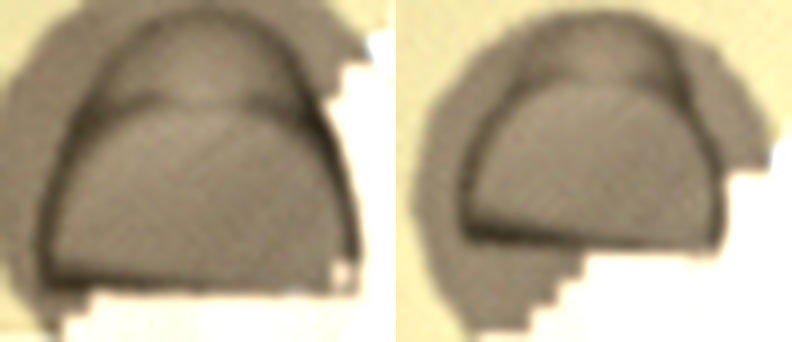

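```bash
python3 - <<'E'
from h import *
im,d,C=load('w13')
p=np.array([ 0.46531746,-0.27561682,0.07946764]); M=np.array([[-0.002, -0.9994, 0.0338], [0.0006, 0.0338, 0.9994], [-1.0, 0.002, 0.0006]])
f=lambda x,y:(290+(x+.5)/9-.5,150+(y+.5)/9-.5)
def D(C,f,a,b,z):
    a=atz(C,f(*a),z);b=atz(C,f(*b),z);t=b-a;L=np.linalg.norm(t);n=np.array([t[1],-t[0],0])/L
    print('len',L.round(4),'yaw',np.degrees(np.arctan2(n[1],n[0])).round(2),'axis',((a+b)/2-.003*n).round(4))
    return (a+b)/2-.003*n
ax=D(C,f,(50,260),(350,293),.06)
# top arc extents: left widest (50,240), right (350,230), apex (205,105)
for q in ((45,230),(352,230),(205,105)): print(q,atz(C,f(*q),.06).round(4))
im,d,C2=load('w10'); g=lambda x,y:(290+(x-396+.5)/9-.5,89+(y+.5)/9-.5)
D(C2,g,(470,214),(722,248),.06)
for q in ((470,190),(720,190),(600,85)): print(q,atz(C2,g(*q),.06).round(4))
# overlay fit
for nm,cc,(u,v) in (('w13',C,(312,172)),('w10',C2,(312,111))):
    im=load(nm)[0]; a=im[v-22:v+16,u-22:u+22].astype(float); a=cv2.resize(a,None,fx=9,fy=9,interpolation=cv2.INTER_LANCZOS4); a=np.clip((a-60)*2.6,0,255).astype(np.uint8)
    ha=np.arccos(.3)
    for yw,A,col in ((-7.5,(.4247,-.2745),(0,0,255)),):
        th=np.linspace(ha,2*np.pi-ha,60)+np.radians(yw)
        pts=np.array([proj(cc,[A[0]+.01*np.cos(t),A[1]+.01*np.sin(t),.06]) for t in th]); pts=((pts-[u-22,v-22]+.5)*9-.5).astype(int); cv2.polylines(a,[pts],True,col,1)
    if nm=='w13': A0=a
cv2.imwrite('pics/dd2.png',np.hstack([A0,a]))
E
```

```text
len 0.0184 yaw -8.38 axis [ 0.4236 -0.2743  0.06  ]
(45, 230) [ 0.4234 -0.284   0.06  ]
(352, 230) [ 0.424  -0.2654  0.06  ]
(205, 105) [ 0.4161 -0.2741  0.06  ]
len 0.0187 yaw -7.19 axis [ 0.4238 -0.2741  0.06  ]
(470, 190) [ 0.4239 -0.2838  0.06  ]
(720, 190) [ 0.4238 -0.2655  0.06  ]
(600, 85) [ 0.4166 -0.2742  0.06  ]
```

View pics/dd2.png

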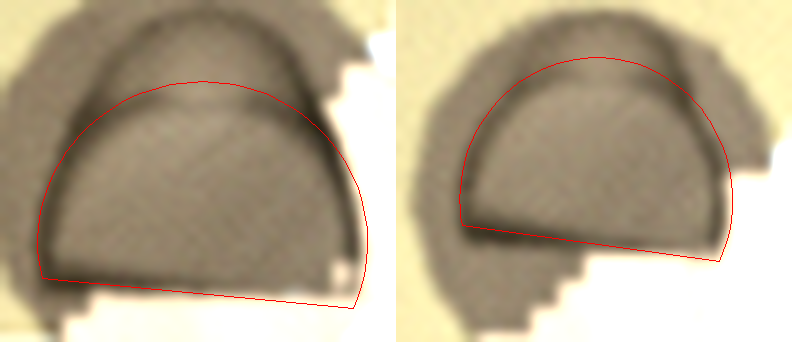

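{"name": "servo_tool", "arguments": {"increments": [{"x":-0.15,"y":0.05,"z":0.0,"wx":3,"wy":0,"wz":0}]}}

```text
clock: 18.85
tcp_pos: [0.4267, -0.2749, 0.0784]
eef_rot: [-1.114, 1.269, 1.109]
force: [-0.3, -0.8, -0.8]
finger_gap: 0.364
```

```bash
python3 f.py;python3 -c "
from h import *
to(.4268,-.2750,.0765,-7.3)"
```

```text
[ 0.4267 -0.2749  0.0784] [-0.3 -0.8 -0.8] [ 0.04  0.03 -0.03] gap 0.364 contact rel mm -21.9 -214.6
dist cm [ 0.19 -0.01 -0.01] turn deg [-0.24 -0.12  0.13] rows 1 clock 18.85
```

{"name": "servo_tool", "arguments": {"increments": [{"x":0.2,"y":0.03,"z":0.01,"wx":-0.2,"wy":-0.1,"wz":0.1}]}}

```text
clock: 18.95
tcp_pos: [0.4269, -0.2751, 0.0769]
eef_rot: [-1.116, 1.267, 1.113]
force: [-4.5, 3.8, 28.5]
finger_gap: 0.361
```

```bash
python3 f.py
```

```text
[ 0.4269 -0.2751  0.0769] [-4.5  3.8 28.5] [ 0.69  0.92 -0.04] gap 0.361 contact rel mm -5.5 1.7
```

{"name": "servo_tool", "arguments": {"increments": [{"x":0.12,"y":0.03,"z":0.01,"wx":0,"wy":0,"wz":0}]}}

```text
clock: 19.05
tcp_pos: [0.427, -0.2752, 0.0769]
eef_rot: [-1.118, 1.266, 1.113]
force: [-4.7, 4.0, 24.1]
finger_gap: 0.363
```

```bash
python3 f.py
```

```text
[ 0.427  -0.2752  0.0769] [-4.7  4.  24.1] [ 0.85  1.08 -0.02] gap 0.363 contact rel mm -12.0 7.3
```

```bash
python3 - <<'E'
from h import *
Rct=np.array([[0.001,-0.302,0.953],[0,-.953,-.302],[1,0,-.001]]); tct=np.array([-.1351,.0778,.0005])
C=load('w9')[2]
def q(uv,x):
    p=cv2.undistortPoints(np.array([[uv]],float),C[0],C[1])[0,0]; r=Rct@np.array([p[0],p[1],1]); s=(x-tct[0])/r[0]; return ((tct+s*r)*1000).round(2)
for uv in ((315.5,252.5),(314.9,249.5)): print(q(uv,.0171))
for uv in ((313.5,316.3),(313.4,314.2)): print(q(uv,-.0009))
# pixel of tip at x=-.0189 & if nose tip lower
print('tip',q((314,334.8),-.0189),q((314,334.8),-.0171))
# in-box w4: tip/back
C4=load('w4')[2]
E
python3 - <<'E'
from h import *
im,d,C=load('w4'); g=cv2.cvtColor(im,cv2.COLOR_BGR2GRAY).astype(int)
for c in (302,306,308,309,312,316): print(c,g[176:186,c].tolist(),g[232:248,c].tolist())
for r in (200,210,220,230): print(r,g[r,288:300].tolist(),g[r,320:332].tolist())
E
```

```text
[17.1  -3.96  1.34]
[17.1  -2.01  0.99]
[ -0.9  -34.11   0.19]
[ -0.9  -32.69   0.13]
tip [-18.9  -30.22   0.47] [-17.1  -31.89   0.47]
302 [156, 157, 159, 152, 110, 55, 37, 38, 41, 40] [43, 44, 42, 41, 40, 79, 131, 156, 157, 156, 155, 152, 149, 151, 148, 125]
306 [157, 157, 158, 152, 115, 61, 36, 40, 40, 40] [99, 108, 113, 117, 125, 98, 57, 41, 61, 103, 138, 151, 151, 151, 149, 123]
308 [158, 157, 158, 153, 120, 70, 40, 37, 41, 41] [187, 188, 189, 188, 180, 134, 71, 39, 38, 69, 124, 149, 149, 150, 148, 122]
309 [156, 157, 158, 155, 121, 75, 45, 38, 39, 40] [163, 164, 162, 155, 144, 104, 56, 40, 53, 92, 136, 152, 149, 152, 149, 123]
312 [157, 158, 158, 154, 135, 90, 49, 39, 43, 39] [40, 40, 42, 41, 41, 41, 74, 123, 149, 155, 155, 151, 149, 150, 151, 125]
316 [158, 158, 158, 160, 152, 111, 58, 36, 41, 39] [45, 44, 44, 44, 43, 44, 80, 135, 155, 155, 154, 151, 147, 149, 149, 125]
200 [99, 98, 100, 101, 96, 71, 47, 37, 36, 38, 40, 43] [45, 48, 48, 50, 47, 42, 57, 101, 139, 149, 150, 149]
210 [97, 97, 96, 97, 84, 60, 38, 37, 38, 37, 43, 43] [46, 48, 48, 47, 44, 52, 95, 141, 159, 160, 159, 158]
220 [101, 100, 102, 98, 73, 49, 40, 41, 44, 45, 40, 43] [47, 46, 47, 43, 44, 83, 140, 159, 159, 159, 158, 159]
230 [162, 164, 162, 145, 96, 49, 41, 42, 44, 41, 43, 46] [45, 48, 42, 44, 83, 143, 164, 164, 163, 162, 162, 163]
```

```bash
python3 - <<'E'
from h import *
C=load('w4')[2]
print('finder origin',atz(C,(311.7,202.4),.005),'nose',atz(C,(306.5,239),.023))
print('back bottom',atz(C,(308,180.3),.005),'back top?', 'tip top',atz(C,(308,241.7),.041),'front',atz(C,(302,236.8),.041),atz(C,(316,238.3),.041))
print('sides r210 top', atz(C,(292.6,210),.041),atz(C,(326,210),.041))
C=load('w3')[2]
print('w3 finder origin',atz(C,(283.8,179.1),.005),'nose',atz(C,(277.9,200.6),.023))
# verify wrist cam vs world: project box walls? tool at w4
im,d,C=load('w4'); X,c,p,uv=cloudroi((im,d,C),300,318,170,190)
for v in range(174,196,2):
    k=(uv[:,1]==v)&(uv[:,0]==309); print(v,X[k].round(4))
E
```

```text
finder origin [0.54515338 0.27625592 0.005     ] nose [0.57960905 0.27283818 0.023     ]
back bottom [0.5211062  0.27108046 0.005     ] back top? tip top [0.57357272 0.27444095 0.041     ] front [0.56863328 0.26834417 0.041     ] [0.56946026 0.28203884 0.041     ]
sides r210 top [0.54134557 0.25825853 0.041     ] [0.53954428 0.28970062 0.041     ]
w3 finder origin [0.5451484  0.27884773 0.005     ] nose [0.573078  0.2731734 0.023    ]
174 [[0.5142 0.2718 0.0057]]
176 [[0.5163 0.2719 0.0056]]
178 [[0.5185 0.272  0.0054]]
180 [[0.5205 0.2721 0.0057]]
182 [[0.5204 0.2722 0.0141]]
184 [[0.5204 0.2723 0.0217]]
186 [[0.5204 0.2725 0.0288]]
188 [[0.5203 0.2726 0.0361]]
190 []
192 []
194 []
```

```bash
python3 -c "
from h import *
to(.4243,-.2750,.0785,-5)"
```

```text
dist cm [-0.16  0.27 -0.02] turn deg [-2.26 -0.09  0.14] rows 1 clock 19.05
```

{"name": "servo_tool", "arguments": {"increments": [{"x":-0.2,"y":0.32,"z":0.0,"wx":-2.2,"wy":0,"wz":0.1}]}}

```text
clock: 19.15
tcp_pos: [0.4241, -0.2748, 0.0788]
eef_rot: [-1.147, 1.249, 1.144]
force: [0.1, 0.4, -1.6]
finger_gap: 0.363
```

```bash
python3 f.py;python3 -c "
from h import *
to(.4243,-.2750,.0765,-5)"
```

```text
[ 0.4241 -0.2748  0.0788] [ 0.1  0.4 -1.6] [-0.   -0.02  0.01] gap 0.363 contact rel mm 0.4 41.6
dist cm [ 0.23 -0.02 -0.02] turn deg [ 0.06 -0.1   0.07] rows 1 clock 19.15
```

{"name": "servo_tool", "arguments": {"increments": [{"x":0.25,"y":0.02,"z":0.0,"wx":0,"wy":0,"wz":0}]}}

```text
clock: 19.25
tcp_pos: [0.424, -0.2749, 0.0763]
eef_rot: [-1.149, 1.248, 1.145]
force: [-2.4, 0.7, 14.9]
finger_gap: 0.362
```

{"name": "servo_tool", "arguments": {"increments": [{"x":0.15,"y":0.02,"z":0.02,"wx":0,"wy":0,"wz":0}]}}

```text
clock: 19.35
tcp_pos: [0.4241, -0.275, 0.0756]
eef_rot: [-1.15, 1.249, 1.144]
force: [-5.6, 3.2, 26.6]
finger_gap: 0.361
```

```bash
python3 f.py
```

```text
[ 0.4241 -0.275   0.0756] [-5.6  3.2 26.6] [ 0.59  1.14 -0.02] gap 0.361 contact rel mm -7.1 1.8
```

{"name": "servo_tool", "arguments": {"increments": [{"x":-0.03,"y":0.1,"z":0.0,"wx":0,"wy":0,"wz":0},{"x":0.12,"y":0.05,"z":0.02,"wx":0,"wy":0,"wz":0}]}}

```text
clock: 19.55
tcp_pos: [0.4226, -0.2752, 0.0752]
eef_rot: [-1.151, 1.249, 1.144]
force: [-6.4, 0.5, 12.6]
finger_gap: 0.368
```

```bash
python3 f.py
```

```text
[ 0.4226 -0.2752  0.0752] [-6.4  0.5 12.6] [0.09 1.49 0.01] gap 0.368 contact rel mm -31.9 -0.1
```

{"name": "servo_tool", "arguments": {"increments": [{"x":0.15,"y":0.03,"z":0.02,"wx":0,"wy":0,"wz":0}]}}

```text
clock: 19.65
tcp_pos: [0.4212, -0.275, 0.0736]
eef_rot: [-1.15, 1.251, 1.146]
force: [-8.1, 1.7, 8.1]
finger_gap: 0.367
```

```bash
python3 f.py
```

```text
[ 0.4212 -0.275   0.0736] [-8.1  1.7  8.1] [ 0.45  1.54 -0.04] gap 0.367 contact rel mm -20.6 19.8
```

{"name": "servo_tool", "arguments": {"increments": [{"x":0.15,"y":0.06,"z":0.0,"wx":0,"wy":0,"wz":0}]}}

```text
clock: 19.75
tcp_pos: [0.4203, -0.2749, 0.072]
eef_rot: [-1.15, 1.251, 1.147]
force: [0.2, 1.8, 11.9]
finger_gap: 0.363
```

```bash
python3 f.py
```

```text
[ 0.4203 -0.2749  0.072 ] [ 0.2  1.8 11.9] [0.22 0.03 0.08] gap 0.363 contact rel mm -4.6 -6.8
```

{"name": "servo_tool", "arguments": {"increments": [{"x":0.2,"y":0.03,"z":0.0,"wx":0,"wy":0,"wz":0}]}}

```text
clock: 19.85
tcp_pos: [0.4202, -0.2752, 0.0699]
eef_rot: [-1.15, 1.251, 1.146]
force: [0.3, -0.0, 5.5]
finger_gap: 0.365
```

```bash
python3 f.py;python3 -c "
from h import *
to(.42,-.2750,.06,-5)"
```

```text
[ 0.4202 -0.2752  0.0699] [ 0.3 -0.   5.5] [ 0.1  -0.1   0.08] gap 0.365 contact rel mm 7.9 19.4
dist cm [0.99 0.02 0.02] turn deg [ 0.23 -0.23 -0.04] rows 1 clock 19.85
```

{"name": "servo_tool", "arguments": {"increments": [{"x":0.3,"y":0,"z":0.0,"wx":0,"wy":0,"wz":0}]}}

```text
clock: 19.95
tcp_pos: [0.4203, -0.2753, 0.0665]
eef_rot: [-1.15, 1.251, 1.146]
force: [-0.1, 0.3, 0.5]
finger_gap: 0.361
```

{"name": "servo_tool", "arguments": {"increments": [{"x":0.3,"y":0,"z":0.0,"wx":0,"wy":0,"wz":0}]}}

```text
clock: 20.05
tcp_pos: [0.4203, -0.2753, 0.0628]
eef_rot: [-1.15, 1.251, 1.147]
force: [-0.9, 0.4, 0.8]
finger_gap: 0.361
```

```bash
python3 f.py;python3 -c "
from h import *
to(.42,-.2750,.06,-5)"
```

```text
[ 0.4203 -0.2753  0.0628] [-0.9  0.4  0.8] [ 0.01 -0.   -0.06] gap 0.361 contact rel mm 185.7 -70.1
dist cm [0.28 0.03 0.02] turn deg [ 0.23 -0.22 -0.05] rows 1 clock 20.05
```

{"name": "servo_tool", "arguments": {"increments": [{"x":0.25,"y":0,"z":0.0,"wx":0,"wy":-0.2,"wz":0}]}}

```text
clock: 20.15
tcp_pos: [0.4203, -0.2751, 0.0596]
eef_rot: [-1.147, 1.248, 1.149]
force: [-0.4, 0.6, 7.1]
finger_gap: 0.363
```

{"name": "servo_tool", "arguments": {"increments": [{"x":0.2,"y":0,"z":0.0,"wx":0,"wy":0,"wz":0}]}}

```text
clock: 20.25
tcp_pos: [0.4204, -0.2752, 0.0591]
eef_rot: [-1.147, 1.248, 1.148]
force: [-11.3, 7.4, 47.6]
finger_gap: 0.363
```

```bash
python3 f.py; python3 -c "
from h import *
im,d,C=shot('wrist','w15'); im2,d2,C2=shot('side','s6')
cv2.imwrite('pics/s6z.png',cv2.resize(im2[240:320,225:325],(800,640)[:2],interpolation=cv2.INTER_CUBIC)[:600])"
```

```text
[ 0.4204 -0.2752  0.0591] [-11.3   7.4  47.6] [1.3  1.72 0.05] gap 0.363 contact rel mm 4.3 0.9
```

View pics/w15.png

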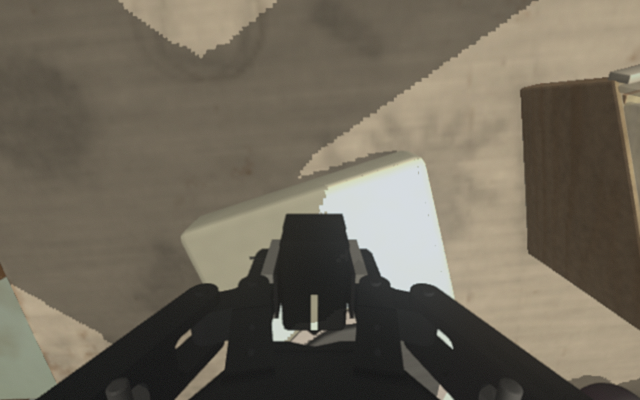

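View pics/s6z.png

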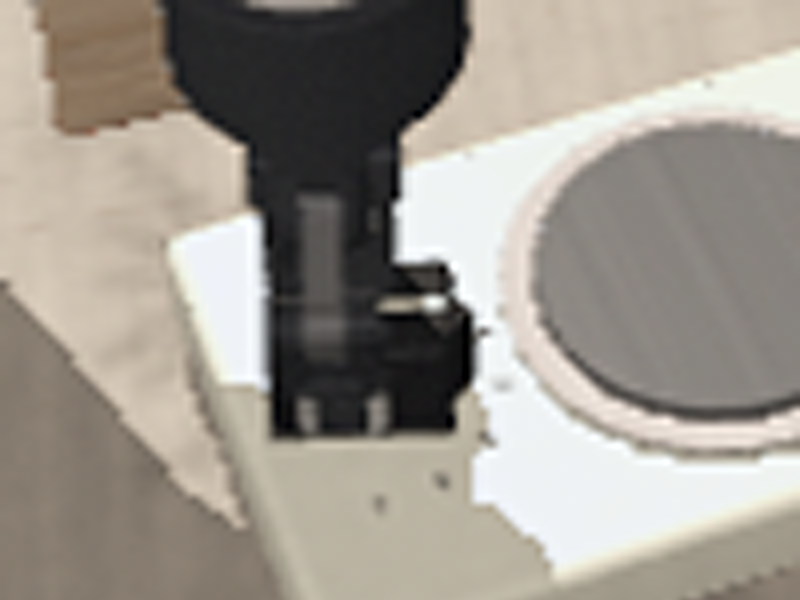

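```bash
python3 -c "
from h import *
p,q,s=pose(); M=q.as_matrix(); print('yaw',np.degrees(np.arctan2(-M[1,1],-M[0,1])),s['qpos'].round(3), s['force'], M[:,0].round(4))"
```

```text
yaw -4.759604357568799 [-7.320e-01  5.260e-01  1.807e+00 -1.000e-03  8.090e-01 -2.219e+00] [-5.83488225  4.45410673 25.32595902] [-7.e-04 -3.e-04 -1.e+00]
```

{"name": "servo_tool", "arguments": {"increments": [{"x":0.0,"y":0,"z":0.0,"wx":0,"wy":0,"wz":0},{"x":0.02,"y":0,"z":-0.03,"wx":-4,"wy":0,"wz":0}]}}

```text
clock: 20.55
tcp_pos: [0.4204, -0.2755, 0.0597]
eef_rot: [-1.2, 1.215, 1.2]
force: [0.1, -0.4, 3.2]
finger_gap: 0.366
```

```bash
cat > g.py <<'E'
from h import *
p,q,s=pose(); M=q.as_matrix(); print('yaw',np.degrees(np.arctan2(-M[1,1],-M[0,1])).round(2),p.round(4),'F',s['force'].round(1),'T',s['torque'].round(2),M[:,0].round(4),round(s['finger_gap'],3)); print('axis est',(p+M[:,1]*-.0044)[:2].round(4))
E
python3 g.py
```

```text
yaw -0.72 [ 0.4204 -0.2755  0.0597] F [ 0.1 -0.4  3.2] T [ 0.   -0.01 -0.1 ] [-1.e-04 -4.e-04 -1.e+00] 0.366
axis est [ 0.4248 -0.2756]
```

{"name": "servo_tool", "arguments": {"increments": [{"x":0,"y":0,"z":0,"wx":0,"wy":0,"wz":0},{"x":0,"y":0,"z":0,"wx":0,"wy":0,"wz":0},{"x":0,"y":0,"z":0,"wx":0,"wy":0,"wz":0},{"x":-1,"y":0,"z":0,"wx":0,"wy":0,"wz":0},{"x":-3,"y":0,"z":0,"wx":0,"wy":0,"wz":0}], "grip": 0.4}}

```text
clock: 21.05
tcp_pos: [0.4181, -0.2734, 0.096]
eef_rot: [-1.188, 1.218, 1.206]
force: [0.6, 0.3, -0.5]
finger_gap: 0.601
```

{"name": "servo_tool", "arguments": {"increments": [{"x":-2,"y":-0.4,"z":0,"wx":0,"wy":0,"wz":0},{"x":0,"y":0,"z":0,"wx":0,"wy":0,"wz":0}]}}

```text
clock: 21.25
tcp_pos: [0.4238, -0.2749, 0.1204]
eef_rot: [-1.192, 1.218, 1.201]
force: [-0.1, -0.2, 0.0]
finger_gap: 0.601
```

```bash
python3 g.py; python3 -c "
from h import *
im,d,C=shot('wrist','w16')"
```

```text
yaw -1.02 [ 0.4238 -0.2749  0.1204] F [-0.1 -0.2  0. ] T [-0.03 -0.04 -0.03] [-0.0037  0.0035 -1.    ] 0.601
axis est [ 0.4282 -0.2749]
```

View pics/w16.png

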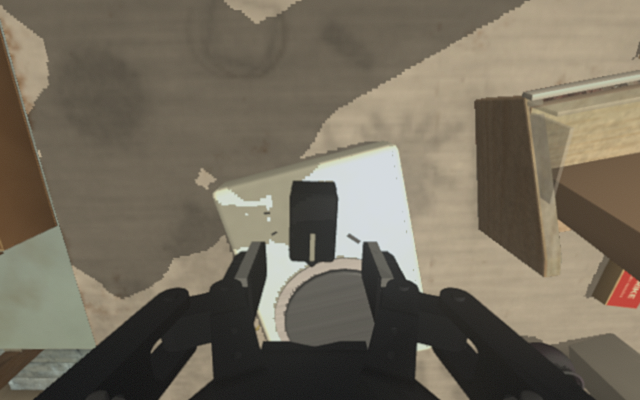

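```bash
python3 - <<'E'
from h import *
L=load('w16'); X,c,p,uv=cloudroi(L,285,342,175,270)
m=(X[:,2]>.07)&(X[:,2]<.09)&(c.max(1)<90)
print(m.sum(),np.median(X[m,2]),cv2.minAreaRect((X[m,:2]*1000).astype(np.float32)),X[m,:2].min(0),X[m,:2].max(0))
cv2.imwrite('pics/w16z.png',cv2.resize(L[0][170:275,270:360],(514,600),interpolation=cv2.INTER_CUBIC))
E
```

```text
3132 0.07827618939054207 ((426.32427978515625, -275.2022705078125), (30.813758850097656, 55.20884704589844), 86.937744140625) [ 0.39815768 -0.2913072 ] [ 0.45389375 -0.25865245]
```

View pics/w16z.png

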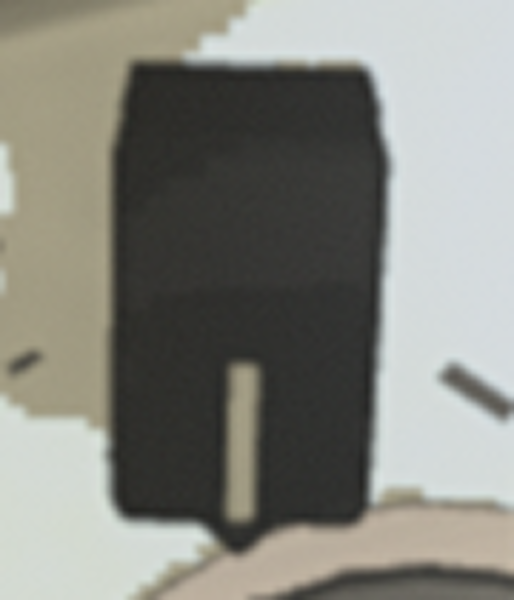

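{"name": "servo_tool", "arguments": {"increments": [{"wx":8.5,"x":0,"y":0,"z":0,"wy":0,"wz":0},{"wx":8.5,"x":0,"y":0,"z":0,"wy":0,"wz":0},{"wx":8.5,"x":0,"y":0,"z":0,"wy":0,"wz":0},{"wx":8.5,"x":0,"y":0,"z":0,"wy":0,"wz":0},{"wx":8.5,"x":0,"y":0,"z":0,"wy":0,"wz":0}]}}

```text
clock: 21.8
tcp_pos: [0.4203, -0.2724, 0.115]
eef_rot: [-0.614, 1.486, 0.635]
force: [0.6, 0.1, -0.7]
finger_gap: 0.597
```

{"name": "servo_tool", "arguments": {"increments": [{"wx":8.5,"x":0,"y":0,"z":0,"wy":0,"wz":0},{"wx":8.5,"x":0,"y":0,"z":0,"wy":0,"wz":0},{"wx":8.5,"x":0,"y":0,"z":0,"wy":0,"wz":0},{"wx":8.5,"x":0,"y":0,"z":0,"wy":0,"wz":0},{"wx":8.5,"x":0,"y":0,"z":0,"wy":0,"wz":0}]}}

```text
clock: 22.3
tcp_pos: [0.4168, -0.2699, 0.1094]
eef_rot: [-0.025, 1.589, 0.051]
force: [0.1, -0.2, -0.0]
finger_gap: 0.597
```

{"name": "servo_tool", "arguments": {"increments": [{"wx":8.5,"x":0,"y":0,"z":0,"wy":0,"wz":0},{"wx":8.5,"x":0,"y":0,"z":0,"wy":0,"wz":0},{"wx":8.5,"x":0,"y":0,"z":0,"wy":0,"wz":0},{"wx":8.5,"x":0,"y":0,"z":0,"wy":0,"wz":0},{"wx":8.5,"x":0,"y":0,"z":0,"wy":0,"wz":0}]}}

```text
clock: 22.8
tcp_pos: [0.4133, -0.2674, 0.1038]
eef_rot: [0.562, 1.533, -0.541]
force: [1.2, -0.4, -0.3]
finger_gap: 0.604
```

```bash
python3 g.py; python3 -c "
from h import *
print(pose()[2]['qpos'].round(3)); to(.4249,-.2752,.12,-181)"
```

```text
yaw -130.2 [ 0.4133 -0.2674  0.1038] F [ 1.2 -0.4 -0.3] T [0.   0.02 0.01] [-0.0266  0.0231 -0.9994] 0.604
axis est [ 0.4105 -0.2708]
[-7.300e-01  4.580e-01  1.766e+00 -1.000e-03  9.520e-01 -2.800e-02]
dist cm [-1.67  0.15  1.33] turn deg [50.8  -1.9   0.87] rows 6 clock 22.8
```

{"name": "servo_tool", "arguments": {"increments": [{"wx":8.4,"x":-0.4,"y":0,"z":0.3,"wy":-0.6,"wz":0.3},{"wx":8.4,"x":-0.4,"y":0,"z":0.3,"wy":-0.6,"wz":0.3},{"wx":8.4,"x":-0.4,"y":0.1,"z":0.3,"wy":-0.6,"wz":0.3},{"wx":8.4,"x":-0.4,"y":0.2,"z":0.3,"wy":0,"wz":0},{"wx":8.4,"x":-0.4,"y":0.3,"z":0.2,"wy":0,"wz":0}]}}

```text
clock: 23.3
tcp_pos: [0.423, -0.2743, 0.1179]
eef_rot: [1.13, 1.277, -1.115]
force: [-0.3, 0.1, -1.0]
finger_gap: 0.604
```

```bash
python3 g.py; python3 -c "
from h import *
to(.4249,-.2752,.10,-181)"
```

```text
yaw -173.13 [ 0.423  -0.2743  0.1179] F [-0.3  0.1 -1. ] T [-0.05  0.   -0.05] [-0.0042  0.0156 -0.9999] 0.604
axis est [ 0.4186 -0.2749]
dist cm [1.79 0.18 0.14] turn deg [ 7.86 -0.91  0.19] rows 1 clock 23.3
```

{"name": "servo_tool", "arguments": {"increments": [{"wx":7.9,"x":0.5,"y":0.2,"z":0.12,"wy":-0.9,"wz":0.2},{"wx":0,"x":0.5,"y":0,"z":0,"wy":0,"wz":0},{"wx":0,"x":0,"y":0,"z":0,"wy":0,"wz":0}]}}

```text
clock: 23.6
tcp_pos: [0.424, -0.2745, 0.1053]
eef_rot: [1.227, 1.202, -1.227]
force: [-0.4, 0.5, -0.3]
finger_gap: 0.6
```

```bash
python3 g.py; python3 -c "
from h import *
to(.4249,-.2752,.06,-181);shot('wrist','w17')"
```

```text
yaw 178.69 [ 0.424  -0.2745  0.1053] F [-0.4  0.5 -0.3] T [ 0.03 -0.   -0.04] [-0.0027  0.0025 -1.    ] 0.6
axis est [ 0.4196 -0.2744]
dist cm [4.53 0.1  0.08] turn deg [-0.31 -0.14  0.16] rows 1 clock 23.6
```

View pics/w17.png

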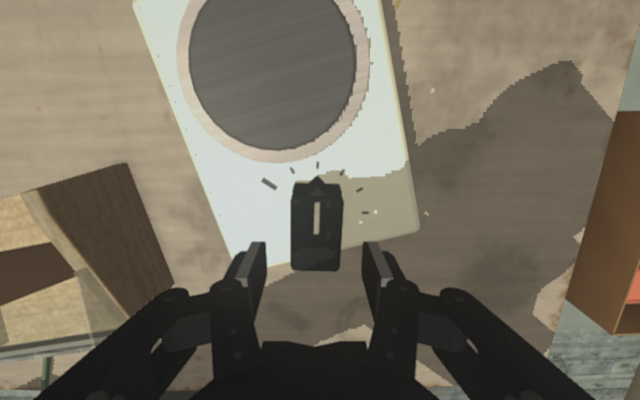

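{"name": "servo_tool", "arguments": {"increments": [{"wx":0,"x":1.5,"y":0.08,"z":0.06,"wy":-0.1,"wz":0.1},{"wx":0,"x":1.5,"y":0,"z":0,"wy":0,"wz":0},{"wx":0,"x":0.7,"y":0,"z":0,"wy":0,"wz":0},{"wx":0,"x":0,"y":0,"z":0,"wy":0,"wz":0}]}}

```text
clock: 24.05
tcp_pos: [0.4245, -0.2752, 0.0672]
eef_rot: [1.22, 1.205, -1.22]
force: [-0.2, 0.2, 0.9]
finger_gap: 0.602
```

```bash
python3 g.py; python3 -c "
from h import *
to(.4249,-.2752,.063,-181)"
```

```text
yaw 179.21 [ 0.4245 -0.2752  0.0672] F [-0.2  0.2  0.9] T [-0.01 -0.02 -0.05] [-0.0013  0.0015 -1.    ] 0.602
axis est [ 0.4201 -0.2751]
dist cm [0.42 0.05 0.  ] turn deg [ 0.21 -0.08  0.08] rows 1 clock 24.05
```

Close on it.

{"name": "servo_tool", "arguments": {"increments": [{"wx":0.2,"x":0.4,"y":0.05,"z":0,"wy":-0.1,"wz":0.1},{"wx":0,"x":0,"y":0,"z":0,"wy":0,"wz":0},{"wx":0,"x":0,"y":0,"z":0,"wy":0,"wz":0},{"wx":0,"x":0,"y":0,"z":0,"wy":0,"wz":0},{"wx":0,"x":0,"y":0,"z":0,"wy":0,"wz":0}], "grip": 1.0}}

```text
clock: 24.55
tcp_pos: [0.4251, -0.2756, 0.0642]
eef_rot: [1.22, 1.2, -1.22]
force: [-0.5, -0.1, -0.8]
finger_gap: 0.363
```

```bash
python3 g.py
```

```text
yaw 179.1 [ 0.4251 -0.2756  0.0642] F [-0.5 -0.1 -0.8] T [-0.06  0.04 -0.04] [ 0.0012 -0.0012 -1.    ] 0.363
axis est [ 0.4207 -0.2755]
```

{"name": "servo_tool", "arguments": {"increments": [{"wx":-7.5,"x":0.02,"y":0,"z":0,"wy":0,"wz":0},{"wx":-7.5,"x":0.02,"y":0,"z":0,"wy":0,"wz":0},{"wx":-7.5,"x":0.02,"y":0,"z":0,"wy":0,"wz":0}]}}

```text
clock: 24.85
tcp_pos: [0.4255, -0.2757, 0.0642]
eef_rot: [0.917, 1.365, -0.918]
force: [-1.3, 0.5, 0.3]
finger_gap: 0.362
```

```bash
python3 g.py
```

```text
yaw -157.7 [ 0.4255 -0.2757  0.0642] F [-1.3  0.5  0.3] T [ 0.13  0.05 -0.08] [ 0.0024 -0.0019 -1.    ] 0.362
axis est [ 0.4215 -0.2774]
```

{"name": "servo_tool", "arguments": {"increments": [{"wx":-7.5,"x":0.02,"y":0,"z":0,"wy":0,"wz":0},{"wx":-7.5,"x":0.02,"y":0,"z":0,"wy":0,"wz":0},{"wx":-7.5,"x":0.02,"y":0,"z":0,"wy":0,"wz":0},{"wx":-5,"x":0.02,"y":0,"z":0,"wy":0,"wz":0}]}}

```text
clock: 25.25
tcp_pos: [0.4257, -0.2757, 0.0642]
eef_rot: [0.531, 1.501, -0.533]
force: [-1.4, 0.5, -0.2]
finger_gap: 0.364
```

```bash
python3 g.py
```

```text
yaw -128.96 [ 0.4257 -0.2757  0.0642] F [-1.4  0.5 -0.2] T [ 0.05  0.12 -0.07] [ 0.0032 -0.0021 -1.    ] 0.364
axis est [ 0.423  -0.2791]
```

{"name": "servo_tool", "arguments": {"increments": [{"wx":-2.5,"x":0.02,"y":0,"z":0,"wy":0,"wz":0},{"wx":-1,"x":0.02,"y":0,"z":0,"wy":0,"wz":0}]}}

```text
clock: 25.45
tcp_pos: [0.4257, -0.2757, 0.0642]
eef_rot: [0.48, 1.513, -0.482]
force: [-1.0, 0.0, 0.5]
finger_gap: 0.361
```

```bash
python3 g.py
```

```text
yaw -125.21 [ 0.4257 -0.2757  0.0642] F [-1.   0.   0.5] T [ 0.04  0.15 -0.07] [ 0.0034 -0.0022 -1.    ] 0.361
axis est [ 0.4232 -0.2793]
```

{"name": "servo_tool", "arguments": {"increments": [{"wx":-2,"x":0.02,"y":0,"z":0,"wy":0,"wz":0}]}}

```text
clock: 25.55
tcp_pos: [0.4258, -0.2756, 0.0642]
eef_rot: [0.453, 1.519, -0.454]
force: [-0.5, 1.3, 0.5]
finger_gap: 0.361
```

```bash
python3 g.py
```

```text
yaw -123.19 [ 0.4258 -0.2756  0.0642] F [-0.5  1.3  0.5] T [ 0.08  0.19 -0.05] [ 0.0035 -0.0022 -1.    ] 0.361
axis est [ 0.4234 -0.2793]
```

{"name": "servo_tool", "arguments": {"increments": [{"wx":-2,"x":0.02,"y":0,"z":0,"wy":0,"wz":0}]}}

```text
clock: 25.65
tcp_pos: [0.4258, -0.2756, 0.0642]
eef_rot: [0.425, 1.524, -0.427]
force: [1.2, 1.6, 0.1]
finger_gap: 0.357
```

```bash
python3 g.py
```

```text
yaw -121.15 [ 0.4258 -0.2756  0.0642] F [1.2 1.6 0.1] T [ 0.19 -0.08 -0.03] [ 0.0038 -0.0023 -1.    ] 0.357
axis est [ 0.4236 -0.2794]
```

```bash
python3 -c "
from h import *
shot('wrist','w18')"
```

```text
(no output)
```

View pics/w18.png

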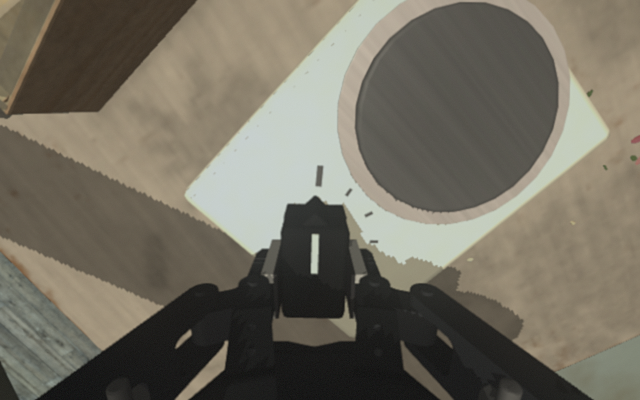

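{"name": "servo_tool", "arguments": {"increments": [{"wx":0,"x":0,"y":0,"z":0,"wy":0,"wz":0},{"wx":0,"x":0,"y":0,"z":0,"wy":0,"wz":0},{"wx":0,"x":0,"y":0,"z":0,"wy":0,"wz":0},{"wx":0,"x":-1,"y":0,"z":0,"wy":0,"wz":0},{"wx":0,"x":-3,"y":0,"z":0,"wy":0,"wz":0}], "grip": 0.4}}

```text
clock: 26.2
tcp_pos: [0.4244, -0.2744, 0.1029]
eef_rot: [0.429, 1.529, -0.426]
force: [0.6, 0.1, 0.4]
finger_gap: 0.595
```

{"name": "servo_tool", "arguments": {"increments": [{"wx":0,"x":-3,"y":0,"z":0,"wy":0,"wz":0},{"wx":0,"x":-2,"y":0,"z":0,"wy":0,"wz":0},{"wx":0,"x":0,"y":0,"z":0,"wy":0,"wz":0}]}}

```text
clock: 26.5
tcp_pos: [0.4259, -0.2757, 0.1599]
eef_rot: [0.426, 1.522, -0.429]
force: [0.6, 0.4, -0.6]
finger_gap: 0.599
```

```bash
python3 g.py; python3 -c "
from h import *
im,d,C=shot('wrist','w19'); cv2.imwrite('pics/w19z.png',cv2.resize(im[110:270,240:400],(600,600),interpolation=cv2.INTER_CUBIC))"
```

```text
yaw -121.3 [ 0.4259 -0.2757  0.1599] F [ 0.6  0.4 -0.6] T [ 0.04 -0.05  0.02] [ 0.0049 -0.0032 -1.    ] 0.599
axis est [ 0.4236 -0.2794]
```

View pics/w19z.png

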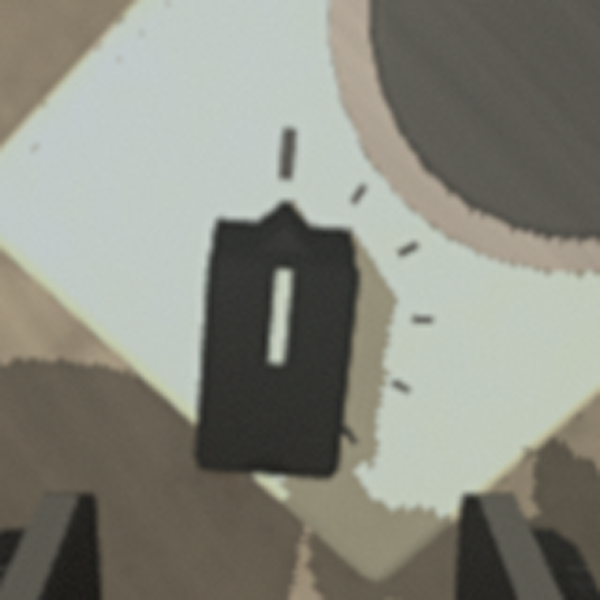

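```bash
python3 - <<'E'
from h import *
L=load('w19'); X,c,p,uv=cloudroi(L,290,340,165,238)
m=(X[:,2]>.06)&(X[:,2]<.1)&(c.max(1)<90); P=X[m]
print('top z',np.median(P[:,2])); A=np.c_[P[:,:2]-P[:,:2].mean(0),np.ones(len(P))]
k=abs(P[:,2]-np.median(P[:,2]))<.004; print('tilt',np.linalg.lstsq(A[k],P[k,2],rcond=None)[0])
deck=(X[:,2]>.03)&(X[:,2]<.045); print('deck',np.median(X[deck,2]))
W=X[(c.min(1)>150)&(X[:,2]>.07)]; print(W.mean(0)); v=W.mean(0)[:2]-[.4249,-.2751]; print('line dir from axis',np.degrees(np.arctan2(v[1],v[0])))
im,d,C=shot('side','s7'); cv2.imwrite('pics/s7z.png',cv2.resize(im[60:330,170:400],(511,600),interpolation=cv2.INTER_CUBIC)); print(pose()[2]['clock'])
E
```

```text
top z 0.07822960616213555
tilt [-0.01363083 -0.00880117  0.07815658]
deck 0.04041923421530243
[ 0.43314712 -0.26398954  0.08397894]
line dir from axis 53.414078704390924
26.6
```

View pics/s7z.png

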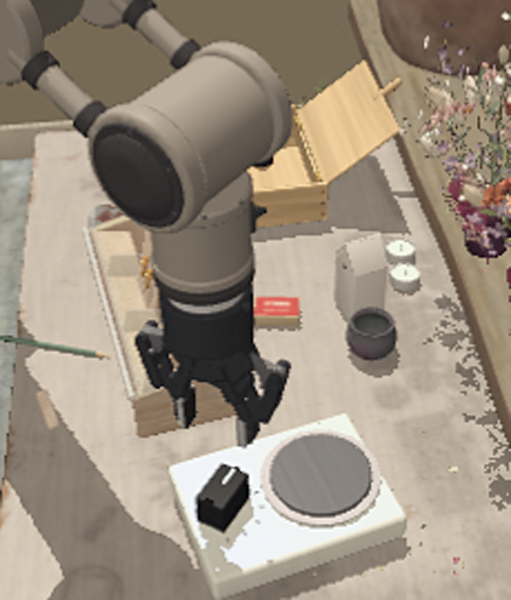

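```bash
python3 -c "
from h import *
print(workorder.job_done())"
```

```text
the job is handed in; nothing more can be done
None
```

I opened the flap, fitted the pointer knob and turned it to off, then handed the job in at about 27 s of the 67 s allowed. `job_done()` reports no verdict, and I can't read the flap, shaft or catch joints. The results below come from cameras and force readings.

**What I did:** I swung the flap over by its tab, gripped the bar knob across its sides and pushed it onto the D-shaft. To stay within the last joint's range, I let go, turned the gripper half a turn and gripped again. I then turned the knob to the off mark, released it and backed off.

**Last checks:**
- **Home on the shaft:** the knob's top is 78.2 mm above the table. That puts its underside about 2 mm above the deck, which is the fully-home height. Its tilt is about 0.016 rad.
- **At off:** with the gripper off it, the knob points 53.4° from the world x axis, and the long mark is at about 53.2°.
- **Flap and bystanders:** the last side picture shows the flap lying open. The house, votive and matchbox look to be where they were.
- **Not touching:** the wrist force was close to zero when I handed in.

**What failed or disagreed:**
- **First pushes missed:** the first several pushes landed on top of the shaft, at up to about 49 N on the wrist. I had read the knob's bore as about 6 mm off along its length. The finder's marks were nearer the truth.
- **Shaft angle:** different edges of the flat read between −3° and −8°; about −5° went on.
- **Catch and stop:** I felt no clear 5 N snap on the way down, only a hard stop at the home height. I felt no clear torque rise at the off stop either; my grip turned about 5° past the mark, and the knob came back onto it when released.
- **Round knob:** I never touched it, but the arm hides it in the last picture.

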